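# Load the plunger carriage and hold it at the index

## Robot

A 6-joint arm with a two-finger parallel gripper is mounted at the origin on the work surface. World frame = base frame: x ahead of the robot, y to its left, z up, the work surface at z = 0. Lengths are in m, angles in rad, forces in N, time in s.
With the tool pointing down it reaches from about 0.325 to 0.775 m from the base axis. Payload 5.5 kg.
Tool frame: the origin (TCP) lies between the finger pads; the fingertips stand r.tip_reach ahead of it and the grasp point (between the pads) lies 2 mm behind it (r.tip_reach is the distance from the TCP to the fingertips, in m); x points along the fingers, y is the direction in which the jaws open and shut, and the axes are right-handed (so a half turn about x gives the same grasp; the last joint's range is limited). The gripper opens to 88 mm and grips with 3 to 60 N. Pads are 20 mm wide; open, the fingers measure 115 mm over their backs; the gripper's body (75 mm by 178 mm) begins 61 mm behind the grasp point.
Start: joints at [-1.367, 0.091, 1.231, -0, 1.82, -0.057], TCP at [0.155, -0.58, 0.24] pointing down, gripper open.
Joint ranges: [-2.87, 2.87], [-0.86, 2.18], [0.17, 2.46], [-1.51, 4.65], [0.06, 2.69], [-2.65, 2.65]. Speed limits (rad/s): [2.57, 2.57, 3.01, 3.14, 3.14, 3.14].

## Interface

Orientations are given as a 3x3 rotation matrix whose columns are the frame's x, y, z axes.
In Python, from plant import r gives the robot as it stands.
- The arm moves only by the tool play_rows, never from a script. Its argument "motion" is a list of rows, each an object of numbers: "tx", "ty", "tz": the shift along the tool's x, y, z in units of 50 mm (1.0 is 50 mm); "ax", "ay", "az": the turn, a rotation vector about the tool's x, y, z in units of 8 degrees (1.0 is 8 degrees). In form: [{"tx": .., "ty": .., "tz": .., "ax": .., "ay": .., "az": ..}, ...]. A call has exactly 5 rows; each row is the pose to reach, as a shift and turn from the pose commanded when the call began, along the tool's axes at that moment; what a row does not reach only later rows make up. A row lasts 1/8 s, in which the tool goes at most 62.5 mm and 10.7 degrees, less where a joint would pass 70% of its speed; a pose out of reach is approached as far as the arm can. A call with a gripper value outside its range is refused whole. "jaw" is the opening, from 0 (shut) to 1 (fully open), set as the call begins (left out, the last holds). The fingers move at their own pace and stop on an object; "squeeze" is the grip in N (left out, the last holds). Time passes only in rows, so rows that repeat a pose let the fingers close, or fill a call up. It gives the time, the measured TCP pose, the force and the opening at its end, in the units of the state.
- r.sense(): the state, without advancing time (a new reading comes with each control period).
- r.snapshot(name): name is "scene" or "top" or "wrist"; returns a dict with "pixels" (384x512x3 uint8, red, green, blue), "fx", "fy", "cx", "cy" (pixels), "origin" and "rotation" of the camera in the world; the wrist camera has in their place "T_tool_cam" (4x4, takes a point from camera to tool coordinates, whose origin is the TCP and whose axes are the tool frame's). Camera axes: x right, y down, z forward; pixel columns grow to the right and rows downward; lengths in m; the calibration is good to about 2 mm. The wrist camera is an equidistant fisheye: a pixel r from the principal point sees the ray r / f radians off the axis. A picture is of the moment at which its call begins: read the wrist's pose just before it. There is no depth.
- r.hand_in(): hands the job in, once; it reports no verdict.
Trained networks look in the newest picture that a camera, given by its name, has taken for a name from the list of things; names that differ only in an ending like _2 or _b are one class to them, and where a whole thing is asked for, a point or a joint stands for the part that bears it (a point fixed in the world has none). Each returns a list of dicts, best first, with "confidence" (0 to 1); they miss things now and then, are a little off and sometimes report something else, mostly with a low value. They report only what shows in the picture. A call takes as long as a camera call. They do not tell look-alikes from the thing itself.
- r.outline_of(target, camera): "region" (384x512 bool, what is visible of it) and "box" ([left, top, right, bottom] in pixels, round what is visible of it).
The state is a dict: "t": time; "joint_pos": joint angles; "joint_vel": joint speeds; "effort": joint torques, N m; "tcp_pos": TCP position; "eef_rot": TCP orientation; "ft_force": force on the tool from outside, world axes, zero at the start; "wrist_torque": the same for the moment, N m; "gripper_width": finger opening in m.
Only numpy, scipy, OpenCV 4.12 (cv2) and the standard library are available. Lean on these libraries where they do the work, as an engineer would, in place of code of your own. Each camera call takes 0.05 s, during which the arm holds its last target.

## Task

Take the two plain steel rods out of the white storage block and drop each one end-down, fully home, into its own socket of the spring-return carriage, in either order. Then pull the carriage out by its upright black handle until its pointer lies within the width of the brass index plate on the rail, and keep it there: the carriage springs back when let go, so finish while still holding the handle. Leave the index plate, the mushroom-headed gauge and everything else on the bench where they are.

Things in the scene. Friction and masses are not known exactly. Their poses are not given: they have to be found in the camera images.
- rig: Fixed beige base of the rig, 340 x 150 x 12 mm, with two rails along its sides (tops 24 mm above the bench) and a spring housing (57 mm high) at its far end. Origin: centre of its underside, on the bench. x points from the handle end to the housing (the carriage is pulled along -x, roughly towards the robot); y left, z up. Left or right on the bench, turned up to 0.25 rad.
- carriage: Steel slide on the rig, axes of the rig, origin at the rig's when home. Carries an aluminium socket block (44 mm in x, 116 in y, top 68 mm above the bench, centre at x +90 mm) and the handle, 130 mm in front of the sockets. Travels 0 to 90 mm towards -x of the rig against a spring: about 4 N to start, 0.8 N more per 10 mm (8 N at 50 mm). Returns home when let go.
- handle (a point): Grip point of the upright black handle bar of the carriage: 14 mm along x, 30 mm along y, top 115 mm above the bench, foot block top at 35 mm; this point is on its centre line, 17.5 mm below its top. Can be pinched from above across either pair of faces. Axes of the carriage.
- pointer (a point): Tip of the 4 mm wide dark steel pointer on the left (+y) side of the carriage, 32 mm above the bench; moves with the carriage. Axes of the carriage.
- index_mark (a point): Middle of the width of the brass index plate on the left rail (14 mm wide in x, 28 mm in y, top 32 mm above the bench), at the point where the pointer tip passes it; 35 to 65 mm in front (-x) of the pointer when the carriage is home. Axes of the rig. Slides stiffly if pushed: do not touch.
- socket_left (a point): Centre of the mouth of the +y socket in the carriage's socket block: a blind round hole 20 mm in diameter (2 mm chamfer), 40 mm deep, axis upright; mouth 68 mm above the bench. A rod fully home has its middle 15 mm above this point. Moves with the carriage.
- socket_right (a point): The same for the -y socket, 70 mm from the other.
- stand: Fixed white plastic storage block, 70 mm (x) x 150 mm (y) x 40 mm high, with three blind holes, 20 mm in diameter and 30 mm deep, in a row along its y axis at -50, 0 and +50 mm. Origin: centre of its underside. The two rods and the gauge stand in the holes in any order.
- rod_a_mid (a point): Middle (half-way up) of one plain steel rod, 16 mm in diameter, 110 mm long, about 170 g; z along the rod. It stands upright in the storage block with its foot 10 mm above the bench, its top 120 mm above the bench.
- rod_a: The same rod; origin at the centre of its lower end face.
- rod_b_mid (a point): Middle of the other, identical rod.
- rod_b: The other rod; origin at the centre of its lower end face.
- gauge: Bystander in the third hole of the storage block: short steel pin with a wide brass mushroom head (28 mm), top 77 mm above the bench. Origin: centre of its foot. Leave it there.
- tin: Bystander: closed flat steel sample tin, 56 mm in diameter, 35 mm high, on the bench beyond the storage block. Origin: centre of underside.
- ring: Bystander: small brass ring, 32 mm outside, 6.5 mm high, lying on the bench in front of the storage block. Origin: centre of underside.
- weight: Bystander: brass weight with a knob, 36 mm in diameter, 42 mm high, on the bench beyond the rig's spring housing. Origin: centre of underside.
- beaker: Bystander: glass dish, 90 mm in diameter, 60 mm high, far left. Origin: centre of underside.
- wrench: Bystander: wrench about 150 mm long lying far right. Origin: under its middle.
- bottle: Bystander: white plastic bottle, 64 mm in diameter, 150 mm high, far right. Origin: centre of underside.
There are look-alikes about, which are no part of the job. What is shaped like the rod_b but red or turquoise is not meant. Leave any orange look-alike of the rod_a alone.

How it is judged:
By the outcome, as a careful person would: the job done as asked, in the order asked, and still so for the second after the job is handed in, while the arm keeps its last pose, push and grip.
It also fails if it takes over 72 s, if anything falls off the work surface, if the arm or the gripper's body presses on something with over 40 N, if the wrist force passes 120 N, or if a joint passes its speed limit or range.

## Working session

There is one attempt and no reset: what is moved stays moved. The work goes in short steps, Python scripts to look and compute and a tool call to move; the robot and the scene stay as the last step left them, time stands still between calls to the robot, and variables do not carry over. Pictures are saved under pics/ and viewed, and the job is handed in when it is done.

Besides the shell and the picture viewer there is one more tool, called after "Emit:" as a command line: name --argument value ..., lists and objects as JSON in quotes. play_rows: Moves the arm, as the interface text tells. Its arguments: {"type":"object","properties":{"motion":{"type":"array","items":{"type":"object","properties":{"tx":{"type":"number"},"ty":{"type":"number"},"tz":{"type":"number"},"ax":{"type":"number"},"ay":{"type":"number"},"az":{"type":"number"}}}},"jaw":{"type":"number"},"squeeze":{"type":"number"}},"required":["motion"]}

```bash
ls; mkdir -p pics; python3 - <<'E'
from plant import r
import cv2
s=r.sense();print(s, r.tip_reach)
for n in("scene","top","wrist"):
    p=r.snapshot(n);cv2.imwrite(f"pics/{n}0.png",p["pixels"][:,:,::-1])
    print(n,{k:v for k,v in p.items() if k!="pixels"})
E
```

```text
pics
{'t': 0.0, 'joint_pos': array([-1.36668472e+00,  9.18210999e-02,  1.23187929e+00, -1.35304154e-05,
        1.81981126e+00, -5.67026735e-02]), 'joint_vel': array([-0.00048244,  0.00076371, -0.00146102, -0.00158105,  0.00126672,
        0.00246926]), 'effort': array([ 1.79990020e-03, -4.46456409e+01, -4.06443608e+01,  7.00232433e-02,
        2.93184235e-02, -1.60079917e-04]), 'tcp_pos': array([ 0.15465778, -0.57944368,  0.23853319]), 'eef_rot': array([[-4.01816436e-04,  2.57863787e-01, -9.66181197e-01],
       [ 1.87650376e-03, -9.66179380e-01, -2.57864082e-01],
       [-9.99998159e-01, -1.91665667e-03, -9.56556102e-05]]), 'ft_force': array([-0.31405301, -0.28609268,  0.49076035]), 'wrist_torque': array([ 0.04496108,  0.05862075, -0.02353451]), 'gripper_width': 0.08765750429487051} 0.017
scene {'fx': 494.47625806342745, 'fy': 494.47625806342745, 'cx': 257.15623033628316, 'cy': 185.0233512397942, 'origin': array([1.24737605, 0.56941229, 1.18591808]), 'rotation': array([[-0.6560511 ,  0.59542684, -0.46374976],
       [ 0.75456377,  0.50512081, -0.41891106],
       [-0.01518124, -0.62475583, -0.78067258]])}
top {'fx': 359.8418004975119, 'fy': 359.8418004975119, 'cx': 255.0341437417959, 'cy': 188.4972266835124, 'origin': array([ 0.37222038, -0.0070866 ,  1.24265462]), 'rotation': array([[ 0.01868609, -0.98058633,  0.1951955 ],
       [-0.99981297, -0.01929995, -0.00124321],
       [ 0.00498634, -0.19513576, -0.98076357]])}
wrist {'fx': 297.3186396354542, 'fy': 297.3186396354542, 'cx': 252.78233365046756, 'cy': 192.44911811669965, 'T_tool_cam': array([[ 3.60325578e-04, -2.66089835e-01,  9.63948168e-01,
        -1.46863749e-01],
       [ 9.99999816e-01,  5.66587340e-04, -2.17400050e-04,
         4.22956187e-05],
       [-4.88312885e-04,  9.63948068e-01,  2.66089990e-01,
        -7.27895243e-02],
       [ 0.00000000e+00,  0.00000000e+00,  0.00000000e+00,
         1.00000000e+00]])}
```

View pics/scene0.png

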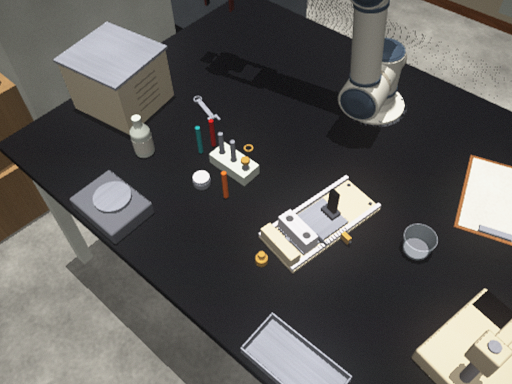

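View pics/top0.png

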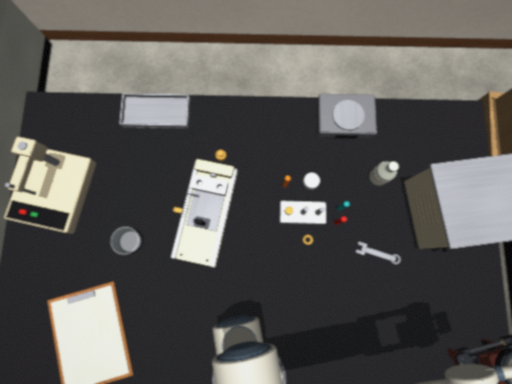

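View pics/wrist0.png

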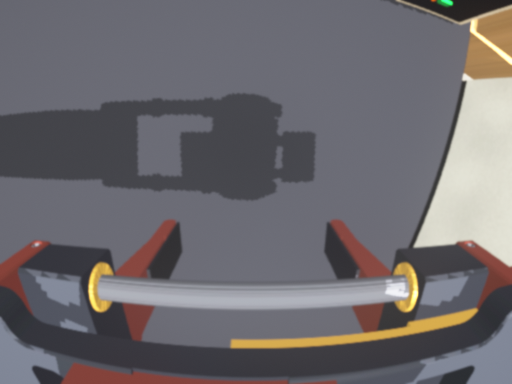

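```bash
cat > h.py <<'E'
import numpy as np, cv2
from plant import r
def ray(p,uv,s=None):
    u,v=uv
    x=(u-p["cx"])/p["fx"];y=(v-p["cy"])/p["fy"]
    if "origin" in p:
        d=np.array([x,y,1.]);d/=np.linalg.norm(d);return p["origin"],p["rotation"]@d
    th=np.hypot(x,y);k=np.sin(th)/th if th>1e-9 else 1
    d=np.array([x*k,y*k,np.cos(th)])
    T=p["T_tool_cam"];R=s["eef_rot"]
    return s["tcp_pos"]+R@T[:3,3],R@T[:3,:3]@d
def atz(p,uv,z,s=None):
    o,d=ray(p,uv,s);return o+d*(z-o[2])/d[2]
def proj(p,X,s=None):
    X=np.asarray(X,float)
    if "origin" in p:
        c=p["rotation"].T@(X-p["origin"]);return np.array([p["cx"]+p["fx"]*c[0]/c[2],p["cy"]+p["fy"]*c[1]/c[2]])
    T=p["T_tool_cam"];q=s["eef_rot"].T@(X-s["tcp_pos"]);c=T[:3,:3].T@(q-T[:3,3])
    rr=np.hypot(c[0],c[1]);th=np.arctan2(rr,c[2]);k=th/rr if rr>1e-12 else 0
    return np.array([p["cx"]+p["fx"]*c[0]*k,p["cy"]+p["fy"]*c[1]*k])
def tri(rays):
    A=np.zeros((3,3));b=np.zeros(3)
    for o,d in rays:
        M=np.eye(3)-np.outer(d,d);A+=M;b+=M@o
    return np.linalg.solve(A,b)
def crop(im,l,t,rr,b,k,name):
    c=cv2.resize(im[t:b,l:rr],None,fx=k,fy=k,interpolation=cv2.INTER_CUBIC);cv2.imwrite(name,c[:,:,::-1])
E
python3 - <<'E'
from h import *
P={n:r.snapshot(n) for n in("scene","top")}
crop(P["scene"]["pixels"],185,110,285,210,6,"pics/s_stand.png")
crop(P["scene"]["pixels"],250,170,390,275,5,"pics/s_rig.png")
crop(P["top"]["pixels"],165,140,365,275,4,"pics/t.png")
for n in P:
  for t in ["rig","carriage","handle","pointer","index_mark","socket_left","socket_right","stand","rod_a","gauge","ring","tin","weight"]:
    for d in r.outline_of(t,n)[:4]:
        m=d["region"];ys,xs=np.nonzero(m);print(n,t,round(d["confidence"],2),d["box"],m.sum(),xs.mean().round(1),ys.mean().round(1))
E
```

```text
scene rig 0.69 [259.6, 174.4, 379.5, 274.8] 5634 317.8 224.1
scene carriage 0.37 [242.0, 159.3, 250.6, 172.1] 81 245.1 162.1
scene handle 0.78 [279.7, 188.6, 349.1, 253.4] 2292 312.8 223.1
scene pointer 0.73 [274.7, 188.6, 346.1, 254.4] 2364 312.6 223.5
scene pointer 0.38 [191.8, 171.4, 208.9, 192.2] 308 201.5 180.5
scene socket_left 0.67 [275.4, 189.5, 351.5, 254.9] 2321 312.4 223.3
scene socket_right 0.96 [281.1, 186.7, 346.9, 256.2] 2282 312.6 223.2
scene socket_right 0.22 [191.0, 171.3, 208.6, 190.2] 332 201.8 179.9
scene stand 0.93 [207.4, 141.6, 258.5, 185.7] 983 233.7 165.4
scene rod_a 0.59 [221.3, 172.9, 227.6, 195.7] 75 224.8 185.1
scene rod_a 0.46 [209.0, 119.2, 215.3, 145.0] 125 212.1 132.8
scene rod_a 0.45 [220.9, 133.2, 226.2, 154.2] 113 221.2 143.2
scene ring 0.42 [277.7, 188.5, 348.3, 255.1] 2378 312.3 223.4
scene tin 0.62 [227.7, 140.2, 240.6, 164.4] 124 233.1 151.9
scene tin 0.6 [192.9, 168.0, 207.7, 188.1] 301 201.7 180.4
scene weight 0.57 [257.2, 252.1, 266.4, 271.2] 160 261.0 259.1
top rig 0.92 [172.3, 157.6, 234.5, 267.2] 4469 204.8 212.9
top carriage 0.59 [189.8
[... 450 characters left out ...]
16.8, 206.1, 324.4, 213.4] 66 319.7 210.7
top socket_right 0.15 [171.4, 160.3, 238.1, 266.0] 4377 205.1 212.4
top stand 0.58 [277.6, 199.5, 324.9, 222.6] 801 302.6 212.7
top rod_a 0.61 [282.4, 175.3, 290.3, 187.1] 54 286.5 181.0
top rod_a 0.56 [338.1, 203.6, 351.3, 211.6] 63 342.7 205.7
top rod_a 0.36 [301.3, 208.7, 308.5, 216.8] 43 304.6 210.4
top gauge 0.46 [302.6, 173.6, 321.8, 187.6] 235 311.2 181.2
top gauge 0.43 [286.2, 206.2, 294.1, 215.9] 57 289.4 209.8
top ring 0.74 [187.8, 172.9, 231.7, 230.4] 1659 206.9 202.0
top ring 0.53 [307.6, 235.5, 312.1, 238.7] 6 307.7 236.3
top tin 0.78 [305.2, 171.3, 322.4, 187.1] 234 311.4 181.0
top weight 0.61 [217.0, 148.9, 230.7, 160.9] 84 221.0 155.3
```

View pics/s_stand.png

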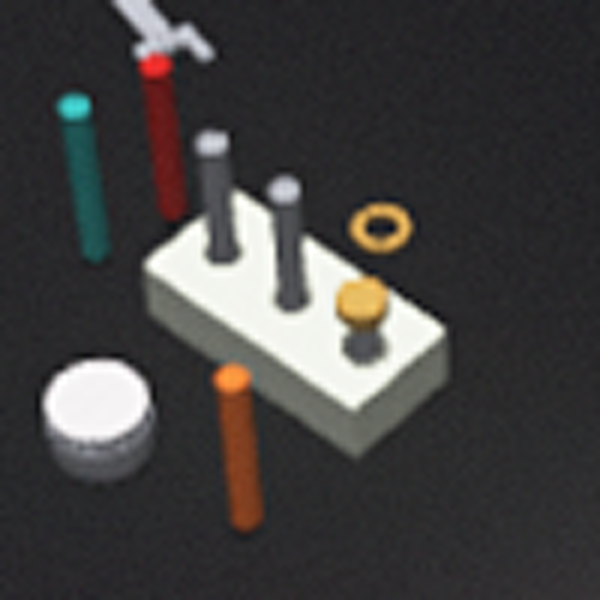

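View pics/s_rig.png

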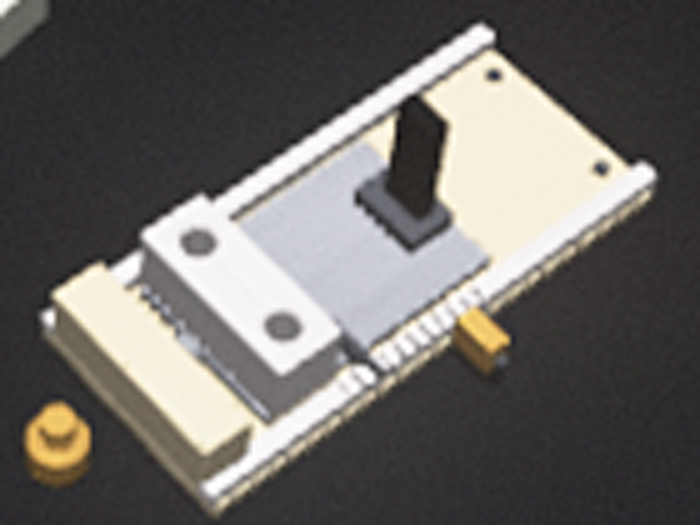

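View pics/t.png

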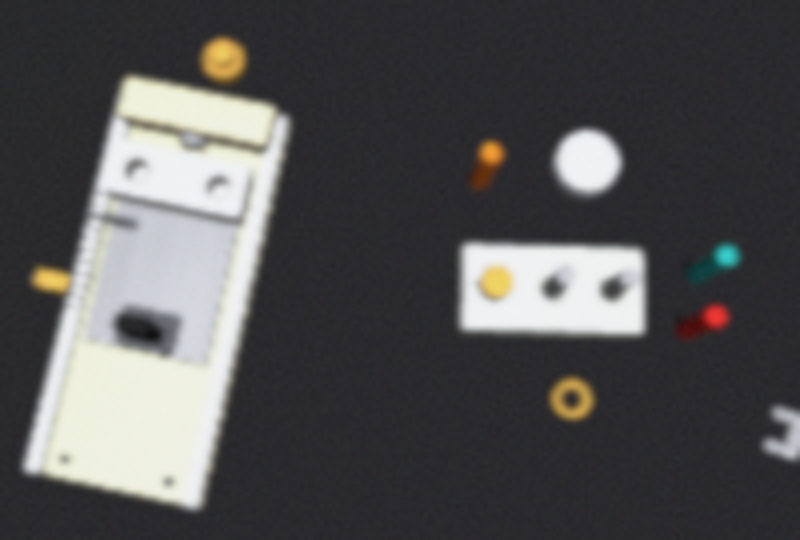

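```bash
cat > fit.py <<'E'
from h import *
from scipy.optimize import least_squares
P={n:r.snapshot(n) for n in("scene","top")}
C={"st_s":("scene",185,110,6),"st_r":("scene",250,170,5),"t":("top",165,140,4)}
def px(c,x,y):
    n,l,t,k=C[c];return n,np.array([l+(x+.5)/k-.5,t+(y+.5)/k-.5])
def fit(obs,x0):
    def f(q):
        c,s=np.cos(q[2]),np.sin(q[2]);o=[]
        for X,(n,uv) in obs:
            W=[q[0]+c*X[0]-s*X[1],q[1]+s*X[0]+c*X[1],X[2]];o+=list(proj(P[n],W)-uv)
        return np.array(o)
    so=least_squares(f,x0,loss="soft_l1");print(so.x,"\n",f(so.x).reshape(-1,2).round(1).tolist());return so.x
def loc(q,X):
    c,s=np.cos(q[2]),np.sin(q[2]);return np.array([q[0]+c*X[0]-s*X[1],q[1]+s*X[0]+c*X[1],X[2]])
E
python3 - <<'E'
from fit import *
a,b,z=.035,.075,.04
st=[((-a,-b,z),px("st_s",232,190)),((-a,b,z),px("st_s",446,328)),((a,b,z),px("st_s",357,408)),((a,-b,z),px("st_s",145,265)),
((a,b,z),px("t",462,243)),((a,-b,z),px("t",645,248)),((-a,-b,z),px("t",645,335)),((-a,b,z),px("t",460,330)),
((0,0,.12),px("st_s",285,188)),((0,-.05,.12),px("st_s",212,141))]
q1=fit(st,[.45,-.1,0])
rg=[((.09,-.035,.068),px("st_r",198,241)),((.09,.035,.068),px("st_r",283,326)),((.09,.035,.068),px("t",138,169)),((.09,-.035,.068),px("t",218,184)),
((-.17,.075,.024),px("st_r",657,180)),((.17,.075,.024),px("st_r",213,492)),((-.17,-.075,.024),px("st_r",484,25)),
((.17,-.075,.024),px("t",288,118)),((-.17,.075,.024),px("t",24,470)),((-.17,-.075,.024),px("t",200,508)),((.17,.075,.057),px("t",125,76))]
q2=fit(rg,[.45,.15,.2])
for X in [(0,0,.12),(0,-.05,.12)]: print("rod",loc(q1,X))
for X in [(.09,.035,.068),(.09,-.035,.068),(-.04,0,.0975)]: print(loc(q2,X))
E
```

```text
[ 0.53528216 -0.1702561  -0.00231886] 
 [[0.5, -0.1], [0.2, -0.2], [-0.3, -0.2], [-0.4, -0.3], [0.3, 0.5], [-1.2, 0.2], [-0.8, -0.9], [0.6, -0.6], [-0.0, -0.1], [0.0, -0.1]]
[ 0.53033941  0.16261519 -0.19767902] 
 [[-0.1, -0.7], [-0.3, -0.9], [-0.2, -0.2], [0.2, 0.5], [0.7, -0.9], [-0.2, 0.8], [-0.9, -1.0], [0.3, 0.0], [-0.6, -0.5], [-0.7, -0.1], [-2.2, -1.1]]
rod [ 0.53528216 -0.1702561   0.12      ]
rod [ 0.53516622 -0.22025597  0.12      ]
[0.62546046 0.1792581  0.068     ]
[0.61171287 0.11062135 0.068     ]
[0.49111841 0.17047096 0.0975    ]
```

```bash
cat > mv.py <<'E'
from h import *
from scipy.spatial.transform import Rotation as Ro
def Rt(yaw):
    c,s=np.cos(yaw),np.sin(yaw);x=np.array([0,0,-1.]);y=np.array([c,s,0]);return np.c_[x,y,np.cross(x,y)]
def go(pos,yaw,s=None):
    s=s or r.sense();R=s["eef_rot"]
    t=R.T@(np.array(pos)-s["tcp_pos"])/.05
    a=Ro.from_matrix(R.T@Rt(yaw)).as_rotvec()*180/np.pi/8
    print("t",t.round(3),"a",a.round(3),"| F",s["ft_force"].round(1),"tcp",s["tcp_pos"].round(4),"w",round(s["gripper_width"],4),"t=",round(s["t"],2))
E
python3 -c "
from mv import *
go([.535,-.17,.24],0)"
```

```text
t [-8.000e-03 -5.956e+00 -9.462e+00] a [-9.382  0.     0.   ] | F [ 0.7  0.8 -0.4] tcp [ 0.1547 -0.5797  0.2396] w 0.0879 t= 1.65
```

Emit:
play_rows --motion '[{"ty":-1.0,"tz":-0.7,"ax":-1},{"ty":-2.0,"tz":-1.5,"ax":-2.1},{"ty":-2.6,"tz":-2.5,"ax":-3.2},{"ty":-3.2,"tz":-3.5,"ax":-4.3},{"ty":-3.8,"tz":-4.5,"ax":-5.4}]' --jaw 1 --squeeze 50

```text
invalid input
```

```bash
python3 -c "
from mv import *
go([.535,-.17,.24],0)"
```

```text
t [-8.000e-03 -5.956e+00 -9.462e+00] a [-9.382  0.     0.   ] | F [ 0.7  0.8 -0.4] tcp [ 0.1547 -0.5797  0.2396] w 0.0879 t= 1.65
```

Emit:
play_rows --motion '[{"tx":0,"ty":-1.0,"tz":-0.7,"ax":-1,"ay":0,"az":0},{"tx":0,"ty":-2.0,"tz":-1.5,"ax":-2.1,"ay":0,"az":0},{"tx":0,"ty":-2.6,"tz":-2.5,"ax":-3.2,"ay":0,"az":0},{"tx":0,"ty":-3.2,"tz":-3.5,"ax":-4.3,"ay":0,"az":0},{"tx":0,"ty":-3.8,"tz":-4.5,"ax":-5.4,"ay":0,"az":0}]' --jaw 1 --squeeze 50

```text
t: 2.28
tcp_pos: [0.324, -0.3366, 0.2399]
eef_rot: [[0.001, 0.852, -0.524], [-0.001, -0.524, -0.852], [-1.0, 0.001, 0.0]]
ft_force: [1.6, -0.4, -0.2]
gripper_width: 0.088
```

```bash
python3 -c "
from mv import *
go([.535,-.17,.24],0)"
```

```text
t [-1.000e-03  1.848e+00 -5.049e+00] a [-3.949  0.004 -0.006] | F [ 1.6 -0.4 -0.2] tcp [ 0.324  -0.3366  0.2399] w 0.088 t= 2.27
```

Emit:
play_rows --motion '[{"tx":0,"ty":0.4,"tz":-1.1,"ax":-1,"ay":0,"az":0},{"tx":0,"ty":0.8,"tz":-2.2,"ax":-2,"ay":0,"az":0},{"tx":0,"ty":1.2,"tz":-3.3,"ax":-3,"ay":0,"az":0},{"tx":0,"ty":1.6,"tz":-4.4,"ax":-3.95,"ay":0,"az":0},{"tx":0,"ty":1.85,"tz":-5.05,"ax":-3.95,"ay":0,"az":0}]'

```text
t: 2.9
tcp_pos: [0.5366, -0.1703, 0.2394]
eef_rot: [[0.0, 1.0, -0.001], [0.0, -0.001, -1.0], [-1.0, 0.0, -0.0]]
ft_force: [-0.5, -0.2, 0.1]
gripper_width: 0.0879
```

```bash
cat >w.py <<'E'
from mv import *
import sys
s=r.sense();p=r.snapshot("wrist");im=p["pixels"].copy()
cv2.imwrite(f"pics/{sys.argv[1]}_raw.png",im[:,:,::-1]);go(s["tcp_pos"],0,s)
for X in eval(sys.argv[2]):
    u=proj(p,X,s);print(u.round(1));cv2.drawMarker(im,tuple(int(round(v)) for v in u),(255,0,255),0,8,1)
cv2.imwrite(f"pics/{sys.argv[1]}.png",cv2.resize(im,None,fx=1.5,fy=1.5)[:,:,::-1])
E
python3 w.py w1 "[(.5353,-.1703,.12),(.5352,-.2203,.12),(.5353,-.1203,.077)]"
```

```text
t [0. 0. 0.] a [-0.006 -0.002 -0.   ] | F [-0.5 -0.2  0.1] tcp [ 0.5366 -0.1703  0.2394] w 0.0879 t= 2.9
[251.2 191.7]
[251.2 240.8]
[251.4 134.3]
```

View pics/w1.png

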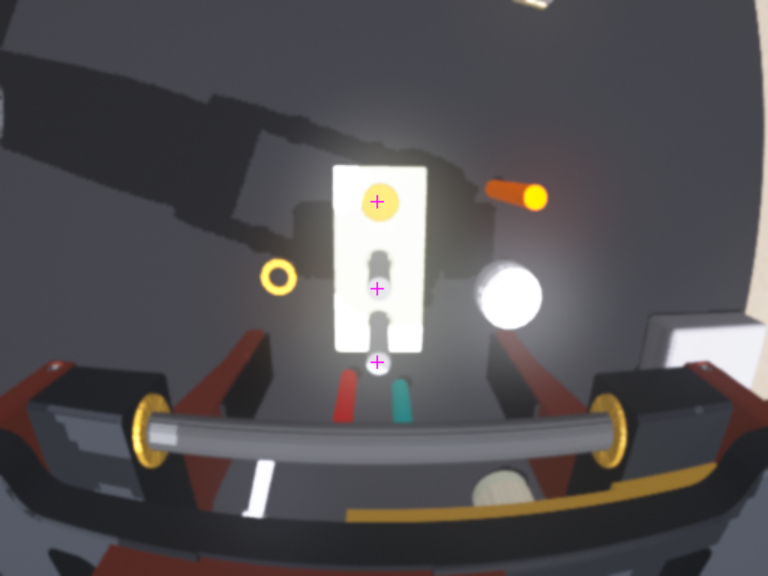

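```bash
python3 - <<'E'
from fit import *
for nm,a,b in [("red",(155,65),(716,317)),("turq",(75,105),(728,256)),("orange",(233,378),(491,153)),("mid",(285,188),None)]:
    n,u=px("st_s",*a);print(nm,atz(P[n],u,.11), end=" ")
    if b: 
        m,v=px("t",*b);print(atz(P[m],v,.11),tri([ray(P[n],u),ray(P[m],v)]))
E
python3 -c "
from mv import *
go([.5362,-.2205,.097],0)"
```

```text
red [ 0.50779345 -0.2884616   0.11      ] [ 0.50528899 -0.29027077  0.11      ] [ 0.50563606 -0.29102447  0.10683923]
turq [ 0.55540691 -0.29935855  0.11      ] [ 0.55424338 -0.30127453  0.11      ] [ 0.5542992  -0.30140028  0.1080355 ]
orange [ 0.63617129 -0.11100185  0.11      ] [ 0.6346757  -0.11230523  0.11      ] [ 0.6350735  -0.1123939   0.10797647]
mid [ 0.52889115 -0.17675551  0.11      ] t [2.841 0.016 0.983] a [-0.013 -0.002  0.008] | F [ 0.2 -0.4  0.1] tcp [ 0.5356 -0.1714  0.2391] w 0.0876 t= 3.05
```

Emit:
play_rows --motion '[{"tx":0,"ty":0.015,"tz":0.98,"ax":0,"ay":0,"az":0},{"tx":0.9,"ty":0.015,"tz":0.98,"ax":0,"ay":0,"az":0},{"tx":1.8,"ty":0.015,"tz":0.98,"ax":0,"ay":0,"az":0},{"tx":2.5,"ty":0.015,"tz":0.98,"ax":0,"ay":0,"az":0},{"tx":2.86,"ty":0.015,"tz":0.98,"ax":0,"ay":0,"az":0}]'

```text
t: 3.68
tcp_pos: [0.5337, -0.2221, 0.0946]
eef_rot: [[-0.003, 1.0, -0.006], [0.001, -0.006, -1.0], [-1.0, -0.003, -0.001]]
ft_force: [-0.2, -0.1, -0.4]
gripper_width: 0.0878
```

```bash
python3 w.py w2 "[(.5362,-.2203,.12),(.5353,-.1703,.12)]"
```

```text
t [0. 0. 0.] a [-0.044 -0.006  0.019] | F [-0.2 -0.1 -0.4] tcp [ 0.5337 -0.2221  0.0946] w 0.0878 t= 3.67
[257.5 269.3]
[255.2 162.8]
```

View pics/w2.png

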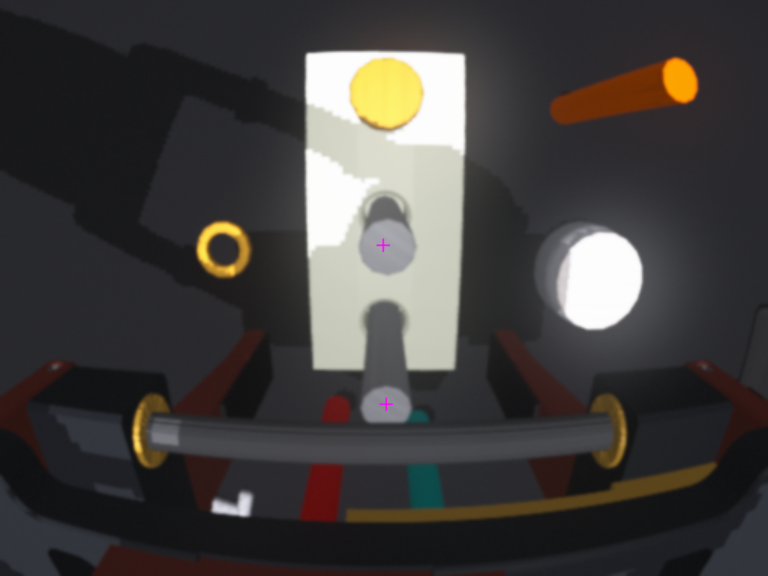

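Emit:
play_rows --motion '[{"tx":0,"ty":0,"tz":0,"ax":0,"ay":0,"az":0},{"tx":0,"ty":0,"tz":0,"ax":0,"ay":0,"az":0},{"tx":0,"ty":0,"tz":0,"ax":0,"ay":0,"az":0},{"tx":0,"ty":0,"tz":0,"ax":0,"ay":0,"az":0},{"tx":0,"ty":0,"tz":0,"ax":0,"ay":0,"az":0}]' --jaw 0 --squeeze 50

```text
t: 4.35
tcp_pos: [0.5356, -0.2215, 0.0969]
eef_rot: [[0.0, 1.0, -0.004], [-0.0, -0.004, -1.0], [-1.0, 0.0, 0.0]]
ft_force: [0.7, 0.0, 0.5]
gripper_width: 0.0412
```

```bash
python3 w.py w3 "[]"
```

```text
t [0. 0. 0.] a [-0.031  0.001 -0.002] | F [0.7 0.  0.5] tcp [ 0.5356 -0.2215  0.0969] w 0.0412 t= 4.35
```

View pics/w3.png

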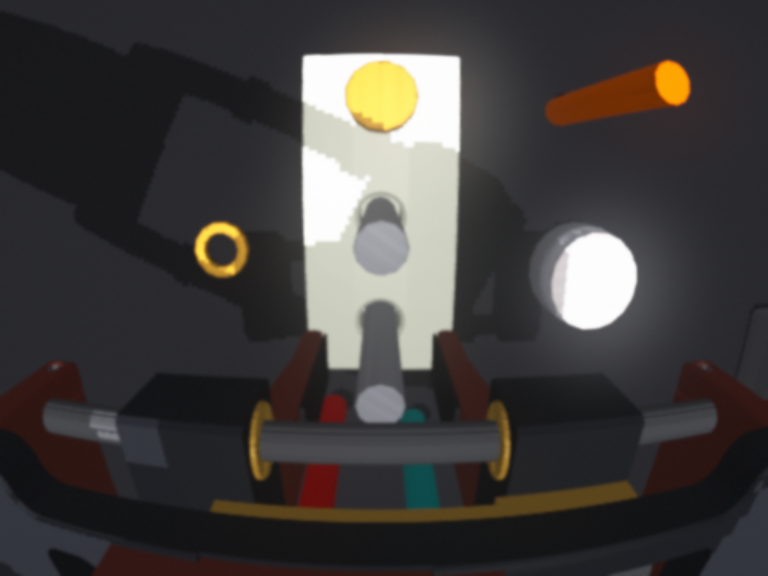

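Fingers still closing around the centred rod (380,405); wait on.

Emit:
play_rows --motion '[{"tx":0,"ty":0,"tz":0,"ax":0,"ay":0,"az":0},{"tx":0,"ty":0,"tz":0,"ax":0,"ay":0,"az":0},{"tx":0,"ty":0,"tz":0,"ax":0,"ay":0,"az":0},{"tx":0,"ty":0,"tz":0,"ax":0,"ay":0,"az":0},{"tx":0,"ty":0,"tz":0,"ax":0,"ay":0,"az":0}]'

```text
t: 5.03
tcp_pos: [0.5355, -0.2215, 0.0966]
eef_rot: [[-0.0, 1.0, -0.005], [0.0, -0.005, -1.0], [-1.0, -0.0, -0.0]]
ft_force: [0.5, 0.3, -0.8]
gripper_width: 0.0154
```

```bash
python3 w.py w4 "[]"
```

```text
t [0. 0. 0.] a [-0.032 -0.     0.   ] | F [ 0.5  0.3 -0.8] tcp [ 0.5355 -0.2215  0.0966] w 0.0154 t= 5.03
```

View pics/w4.png

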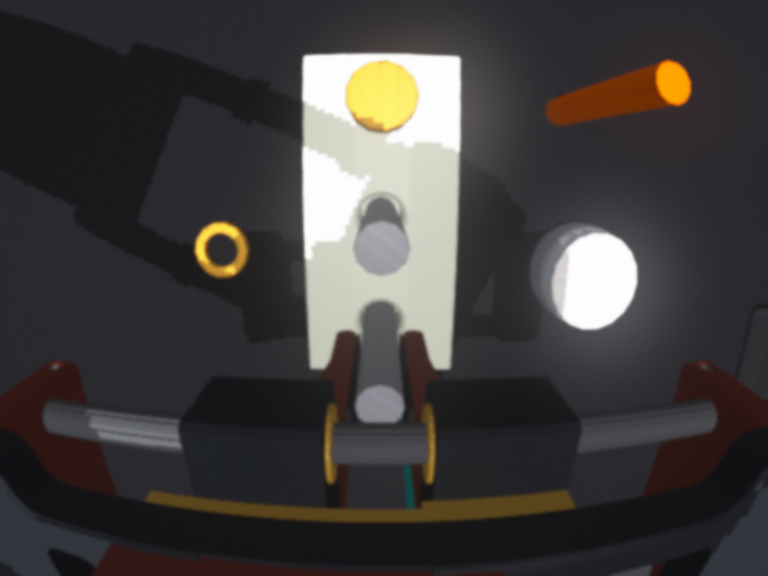

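Emit:
play_rows --motion '[{"tx":-0.3,"ty":0,"tz":0,"ax":0,"ay":0,"az":0},{"tx":-0.8,"ty":0,"tz":0,"ax":0,"ay":0,"az":0},{"tx":-1.5,"ty":0,"tz":0,"ax":0,"ay":0,"az":0},{"tx":-2.2,"ty":0,"tz":0,"ax":0,"ay":0,"az":0},{"tx":-2.6,"ty":0,"tz":0,"ax":0,"ay":0,"az":0}]'

```text
t: 5.7
tcp_pos: [0.5359, -0.2217, 0.2298]
eef_rot: [[0.003, 1.0, -0.004], [-0.001, -0.004, -1.0], [-1.0, 0.003, 0.001]]
ft_force: [1.3, -0.1, -2.6]
gripper_width: 0.0154
```

```bash
python3 w.py w5 "[]"; python3 - <<'E'
from mv import *
go([.6117,.1106,.227],-.198)
im=cv2.imread("pics/w4_raw.png")
E
```

```text
t [0. 0. 0.] a [-0.032  0.01  -0.022] | F [ 1.3 -0.1 -2.6] tcp [ 0.5359 -0.2217  0.2298] w 0.0154 t= 5.7
t [ 0.09   1.478 -6.657] a [ 1.386  0.016 -0.042] | F [ 0.1 -1.1  0.1] tcp [ 0.5363 -0.2219  0.232 ] w 0.0154 t= 5.75
```

View pics/w5.png

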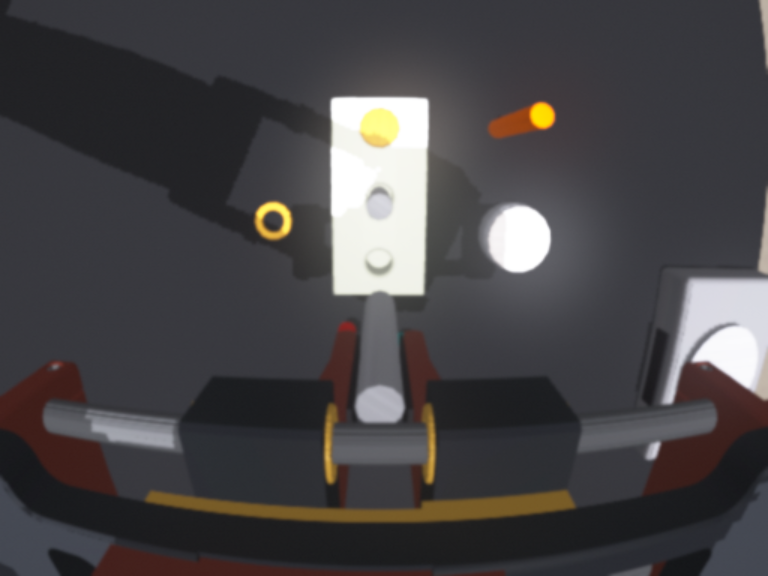

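```bash
cat > off.py <<'E'
from h import *
p=r.snapshot("wrist")
S={"eef_rot":np.eye(3),"tcp_pos":np.zeros(3)}
def attx(uv,x):
    o,d=ray(p,uv,S);return o+d*(x-o[0])/d[0]
E
python3 - <<'E'
from off import *
print(attx((253.2,269.2),-.0234))
for z in(-.002,0,.002):
  for X in [(-.0234,0,z-.008),(-.0234,0,z+.008),(.0866,0,z-.008)]: print(z,proj(p,X,S)*1.5)
E
```

```text
[-0.0234      0.00039914 -0.00077167]
-0.002 [378.53708421 378.08343648]
-0.002 [378.54244298 421.64133946]
-0.002 [378.90994543 285.65497477]
0 [378.53755154 383.79340478]
0 [378.54334289 426.74513185]
0 [378.90871808 289.21168099]
0.002 [378.53808194 389.42790239]
0.002 [378.54428588 431.77380297]
0.002 [378.90750726 292.75276272]
```

Emit:
play_rows --motion '[{"tx":0.05,"ty":0.2,"tz":-1.0,"ax":0.3,"ay":0,"az":0},{"tx":0.05,"ty":0.5,"tz":-2.2,"ax":0.6,"ay":0,"az":0},{"tx":0.05,"ty":0.8,"tz":-3.4,"ax":0.9,"ay":0,"az":0},{"tx":0.05,"ty":1.0,"tz":-4.6,"ax":1.2,"ay":0,"az":0},{"tx":0.05,"ty":1.2,"tz":-5.6,"ax":1.39,"ay":0,"az":0}]'

```text
t: 6.42
tcp_pos: [0.5963, 0.0606, 0.222]
eef_rot: [[-0.003, 0.98, -0.197], [-0.0, -0.197, -0.98], [-1.0, -0.003, 0.001]]
ft_force: [0.7, -0.5, -0.7]
gripper_width: 0.0152
```

```bash
python3 w.py w6 "[(.62546046, 0.1792581,0.068),(0.61171287,0.11062135,0.068)]"; python3 -c "
from mv import *
go([.6117,.1106,.227],-.198)"
```

```text
t [0. 0. 0.] a [-1.423  0.002  0.021] | F [ 0.7 -0.5 -0.7] tcp [0.5963 0.0606 0.222 ] w 0.0152 t= 6.42
[258.4  64. ]
[258.4 132.7]
t [-0.105  0.124 -0.925] a [ 0.024 -0.027  0.027] | F [-2.2  2.9 -3.2] tcp [0.5967 0.0664 0.2216] w 0.0153 t= 6.47
```

View pics/w6.png

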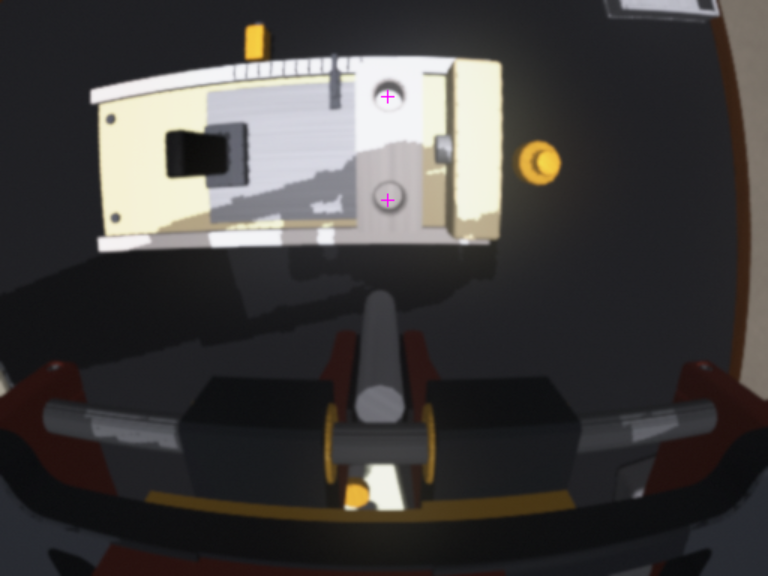

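Emit:
play_rows --motion '[{"tx":-0.1,"ty":0.06,"tz":-0.4,"ax":0,"ay":0,"az":0},{"tx":-0.1,"ty":0.12,"tz":-0.92,"ax":0,"ay":0,"az":0},{"tx":-0.1,"ty":0.12,"tz":-0.92,"ax":0,"ay":0,"az":0},{"tx":-0.1,"ty":0.12,"tz":-0.92,"ax":0,"ay":0,"az":0},{"tx":-0.1,"ty":0.12,"tz":-0.92,"ax":0,"ay":0,"az":0}]'

```text
t: 7.1
tcp_pos: [0.6116, 0.101, 0.229]
eef_rot: [[-0.0, 0.98, -0.199], [-0.0, -0.199, -0.98], [-1.0, -0.0, 0.0]]
ft_force: [0.0, -0.4, -1.7]
gripper_width: 0.0153
```

```bash
python3 w.py w7 "[(.62546046, 0.1792581,0.068),(0.61171287,0.11062135,0.068)]"; python3 -c "
from mv import *
go([.6117,.1106,.227],-.198)
im=cv2.imread('pics/w7_raw.png')[:,:,::-1]
crop(im,180,90,330,300,3,'pics/w7c.png')
"
```

```text
t [0. 0. 0.] a [-1.433  0.003  0.002] | F [ 0.  -0.4 -1.7] tcp [0.6116 0.101  0.229 ] w 0.0153 t= 7.1
[250.8 105.9]
[251.  172.7]
t [ 0.044 -0.037 -0.186] a [-0.014  0.001 -0.   ] | F [-0.5 -0.6 -0.9] tcp [0.6116 0.1011 0.2292] w 0.0155 t= 7.15
```

View pics/w7c.png

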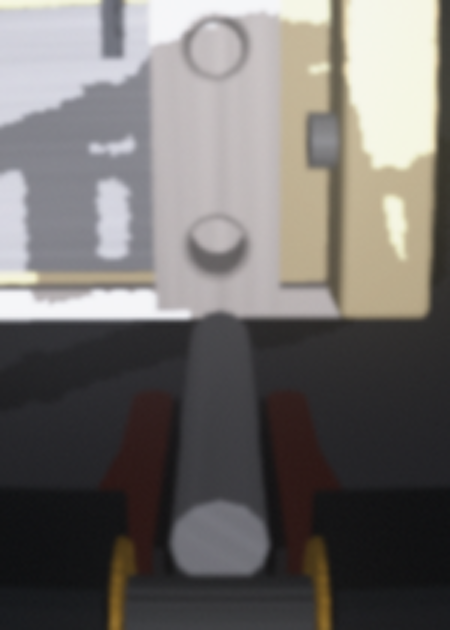

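```bash
cat > rel.py <<'E'
from off import *
from mv import go
import sys
# args: hole px u v -> hole centre in tool yz at z=.068; top px
s=r.sense()
u,v=float(sys.argv[1]),float(sys.argv[2])
o,d=ray(p,(u,v),s);W=o+d*(.068-o[2])/d[2]
print("hole world",W.round(4),"tool",(s["eef_rot"].T@(W-s["tcp_pos"])).round(4))
E
python3 rel.py 252.2 171.3; python3 rel.py 251.3 105.7
python3 - <<'E'
from off import *
for z in(-.002,0,.001,.002):
  X=[(-.0234,0,z-.008),(-.0234,0,z+.008),(.0866,0,z-.008),(.0866,-.008,z),(.0866,.008,z),(-.0234,-.008,z),(-.0234,.008,z)]
  print(z,[(((proj(p,x,S)-[180,90])+.5)*3).round(0).tolist() for x in X])
E
```

```text
hole world [0.6133 0.112  0.068 ] tool [ 0.1612 -0.0005 -0.0109]
hole world [0.626  0.1798 0.068 ] tool [ 0.1612 -0.0015 -0.0797]
-0.002 [[219.0, 488.0], [219.0, 575.0], [219.0, 303.0], [190.0, 331.0], [249.0, 331.0], [168.0, 532.0], [269.0, 532.0]]
0 [[219.0, 499.0], [219.0, 585.0], [219.0, 310.0], [190.0, 338.0], [249.0, 338.0], [168.0, 543.0], [269.0, 543.0]]
0.001 [[219.0, 505.0], [219.0, 590.0], [219.0, 314.0], [190.0, 342.0], [249.0, 342.0], [169.0, 548.0], [269.0, 549.0]]
0.002 [[219.0, 511.0], [219.0, 595.0], [219.0, 317.0], [190.0, 345.0], [249.0, 345.0], [169.0, 554.0], [269.0, 554.0]]
```

Emit:
play_rows --motion '[{"tx":0,"ty":-0.02,"tz":-0.22,"ax":0,"ay":0,"az":0},{"tx":0.4,"ty":-0.02,"tz":-0.22,"ax":0,"ay":0,"az":0},{"tx":0.9,"ty":-0.02,"tz":-0.22,"ax":0,"ay":0,"az":0},{"tx":1.18,"ty":-0.02,"tz":-0.22,"ax":0,"ay":0,"az":0},{"tx":1.18,"ty":-0.02,"tz":-0.22,"ax":0,"ay":0,"az":0}]'

```text
t: 7.92
tcp_pos: [0.6123, 0.1134, 0.1687]
eef_rot: [[-0.003, 0.98, -0.197], [-0.0, -0.197, -0.98], [-1.0, -0.003, 0.001]]
ft_force: [0.1, -0.1, -1.9]
gripper_width: 0.0154
```

```bash
python3 w.py w8 "[]"; python3 -c "
from mv import *
go([.6133,.112,.167],-.198)
im=cv2.imread('pics/w8_raw.png')[:,:,::-1]
crop(im,180,90,330,300,3,'pics/w8c.png')
"
```

```text
t [0. 0. 0.] a [-1.42   0.003  0.019] | F [ 0.1 -0.1 -1.9] tcp [0.6123 0.1134 0.1687] w 0.0154 t= 7.92
t [0.063 0.015 0.025] a [-0.003  0.     0.003] | F [ 0.2  0.8 -2.1] tcp [0.6128 0.1134 0.1702] w 0.0156 t= 7.97
```

View pics/w8c.png

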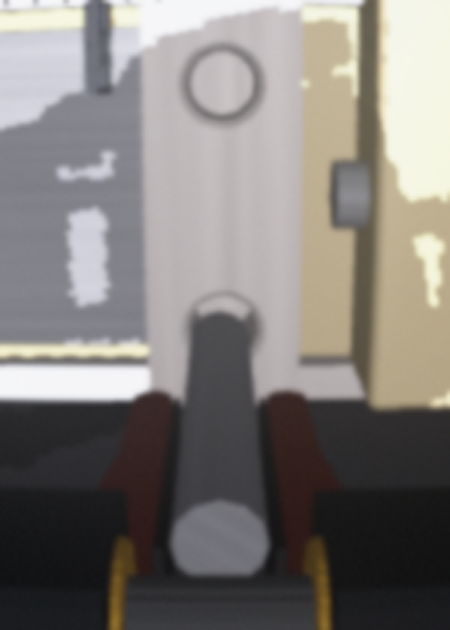

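```bash
python3 - <<'E'
from off import *
x=.1018 # tcp .1698 -> mouth
f=lambda cu,cv:(180+cu/3-.33,90+cv/3-.33)
L=attx(f(222,84),x);print("L",L)
print("R ring top",attx(f(223.5,291),x),attx(f(187,325),x),attx(f(260,325),x))
print("rod foot edge",attx(f(220.5,311),.0866))
E
```

```text
L [ 0.1018      0.00081482 -0.06833602]
R ring top [ 0.1018      0.00130653 -0.00931043] [ 0.1018     -0.00929063  0.00089587] [0.1018     0.01194254 0.00088349]
rod foot edge [ 0.0866     0.0004338 -0.0075732]
```

Emit:
play_rows --motion '[{"tx":0,"ty":0.014,"tz":0.024,"ax":0,"ay":0,"az":0},{"tx":0.15,"ty":0.014,"tz":0.024,"ax":0,"ay":0,"az":0},{"tx":0.3,"ty":0.014,"tz":0.024,"ax":0,"ay":0,"az":0},{"tx":0.45,"ty":0.014,"tz":0.024,"ax":0,"ay":0,"az":0},{"tx":0.5,"ty":0.014,"tz":0.024,"ax":0,"ay":0,"az":0}]'

```text
t: 8.65
tcp_pos: [0.6129, 0.1118, 0.1439]
eef_rot: [[-0.002, 0.98, -0.197], [-0.0, -0.197, -0.98], [-1.0, -0.002, 0.001]]
ft_force: [0.5, 0.7, -2.4]
gripper_width: 0.0156
```

```bash
python3 w.py w9 "[]"; python3 -c "
from mv import *
go([.6133,.112,.118],-.198)
im=cv2.imread('pics/w9_raw.png')[:,:,::-1]
crop(im,180,90,330,300,3,'pics/w9c.png')
"
```

```text
t [0. 0. 0.] a [-1.422  0.003  0.012] | F [ 0.5  0.7 -2.4] tcp [0.6129 0.1118 0.1439] w 0.0156 t= 8.65
t [ 0.519  0.006 -0.006] a [-0.004  0.003  0.01 ] | F [ 0.6 -1.  -2.3] tcp [0.613  0.1118 0.144 ] w 0.0151 t= 8.7
```

View pics/w9c.png

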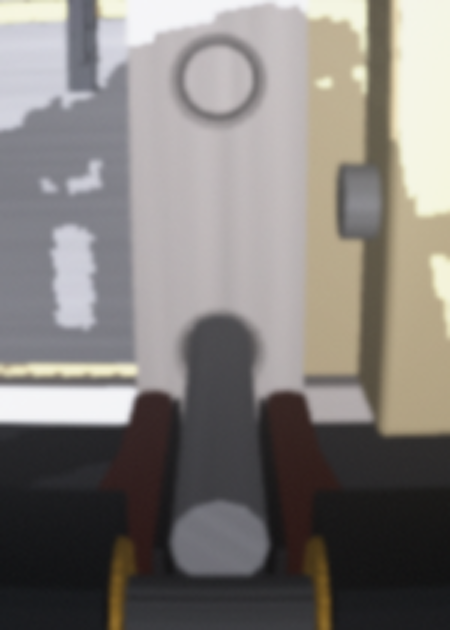

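Emit:
play_rows --motion '[{"tx":0.15,"ty":0,"tz":0,"ax":0,"ay":0,"az":0},{"tx":0.3,"ty":0,"tz":0,"ax":0,"ay":0,"az":0},{"tx":0.42,"ty":0,"tz":0,"ax":0,"ay":0,"az":0},{"tx":0.5,"ty":0,"tz":0,"ax":0,"ay":0,"az":0},{"tx":0.54,"ty":0,"tz":0,"ax":0,"ay":0,"az":0}]'

```text
t: 9.32
tcp_pos: [0.6133, 0.1118, 0.1178]
eef_rot: [[-0.0, 0.98, -0.197], [-0.0, -0.197, -0.98], [-1.0, -0.0, 0.0]]
ft_force: [0.4, 1.0, -2.2]
gripper_width: 0.0152
```

Emit:
play_rows --motion '[{"tx":0.02,"ty":0,"tz":0,"ax":0,"ay":0,"az":0},{"tx":0.02,"ty":0,"tz":0,"ax":0,"ay":0,"az":0},{"tx":0.02,"ty":0,"tz":0,"ax":0,"ay":0,"az":0},{"tx":0.02,"ty":0,"tz":0,"ax":0,"ay":0,"az":0},{"tx":0.02,"ty":0,"tz":0,"ax":0,"ay":0,"az":0}]' --jaw 0.6

```text
t: 9.95
tcp_pos: [0.6134, 0.1118, 0.1173]
eef_rot: [[0.0, 0.98, -0.197], [0.0, -0.197, -0.98], [-1.0, 0.0, -0.0]]
ft_force: [0.8, 0.3, 0.4]
gripper_width: 0.0528
```

Emit:
play_rows --motion '[{"tx":-0.3,"ty":0,"tz":0,"ax":0,"ay":0,"az":0},{"tx":-0.8,"ty":0,"tz":0,"ax":0,"ay":0,"az":0},{"tx":-1.5,"ty":0,"tz":0,"ax":0,"ay":0,"az":0},{"tx":-2.2,"ty":0,"tz":0,"ax":0,"ay":0,"az":0},{"tx":-2.2,"ty":0,"tz":0,"ax":0,"ay":0,"az":0}]'

```text
t: 10.58
tcp_pos: [0.6146, 0.112, 0.2325]
eef_rot: [[0.008, 0.98, -0.197], [0.001, -0.197, -0.98], [-1.0, 0.008, -0.003]]
ft_force: [-0.3, 0.9, -0.2]
gripper_width: 0.0527
```

```bash
python3 w.py w10 "[(0.6133,.112,.138)]"; python3 -c "
from mv import *
go([.536,-.1705,.227],0)"
```

```text
t [0. 0. 0.] a [-1.422 -0.013 -0.058] | F [-0.3  0.9 -0.2] tcp [0.6146 0.112  0.2325] w 0.0527 t= 10.57
[250.2 200. ]
t [ 0.043 -0.416  5.845] a [-1.422 -0.007 -0.03 ] | F [-0.3  0.3 -0.9] tcp [0.614  0.1119 0.2296] w 0.0529 t= 10.62
```

View pics/w10.png

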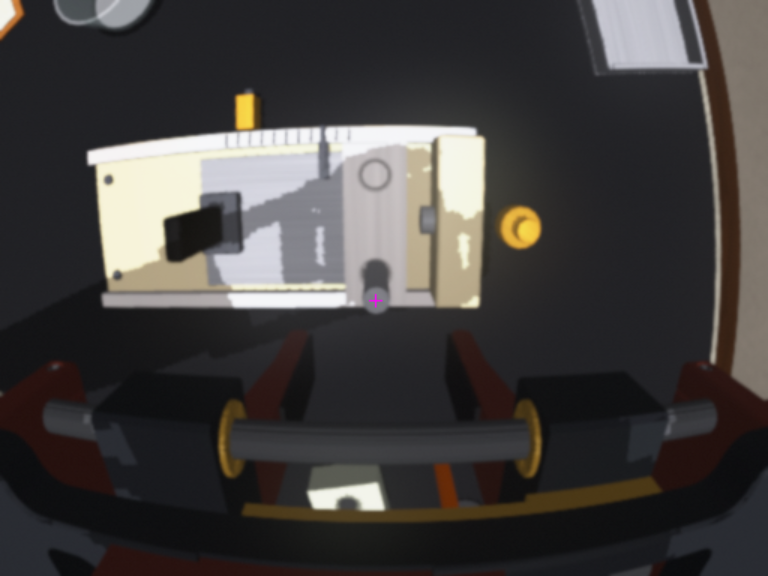

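Emit:
play_rows --motion '[{"tx":0.05,"ty":0,"tz":1.2,"ax":-0.3,"ay":0,"az":0},{"tx":0.05,"ty":-0.1,"tz":2.4,"ax":-0.6,"ay":0,"az":0},{"tx":0.05,"ty":-0.2,"tz":3.6,"ax":-0.9,"ay":0,"az":0},{"tx":0.05,"ty":-0.3,"tz":4.8,"ax":-1.2,"ay":0,"az":0},{"tx":0.05,"ty":-0.42,"tz":5.85,"ax":-1.42,"ay":0,"az":0}]'

```text
t: 11.25
tcp_pos: [0.5336, -0.1726, 0.2228]
eef_rot: [[-0.002, 1.0, 0.0], [0.001, 0.0, -1.0], [-1.0, -0.002, -0.001]]
ft_force: [-0.0, 0.1, -0.3]
gripper_width: 0.0527
```

```bash
python3 -c "
from mv import *
go([.536,-.1715,.0966],0)"
```

```text
t [ 2.524  0.053 -0.019] a [ 0.002 -0.006  0.018] | F [-0.   0.1 -0.3] tcp [ 0.5336 -0.1726  0.2228] w 0.0527 t= 11.25
```

Emit:
play_rows --motion '[{"tx":0.4,"ty":0.02,"tz":0.0,"ax":0,"ay":0,"az":0},{"tx":1.2,"ty":0.02,"tz":0,"ax":0,"ay":0,"az":0},{"tx":2.0,"ty":0.02,"tz":0,"ax":0,"ay":0,"az":0},{"tx":2.6,"ty":0.02,"tz":0,"ax":0,"ay":0,"az":0},{"tx":2.6,"ty":0.02,"tz":0,"ax":0,"ay":0,"az":0}]'

```text
t: 11.88
tcp_pos: [0.5339, -0.1687, 0.0897]
eef_rot: [[-0.008, 1.0, 0.001], [0.004, 0.001, -1.0], [-1.0, -0.008, -0.004]]
ft_force: [0.3, -0.3, 0.0]
gripper_width: 0.0524
```

```bash
python3 w.py w11 "[(.536,-.1705,.12)]"; python3 -c "
from mv import *
go([.536,-.1715,.0966],0)"
```

```text
t [0. 0. 0.] a [ 0.005 -0.025  0.057] | F [ 0.3 -0.3  0. ] tcp [ 0.5339 -0.1687  0.0897] w 0.0524 t= 11.88
[256.5 281.3]
t [-0.084  0.017  0.043] a [ 0.005 -0.013  0.029] | F [ 0.2 -0.3  0.2] tcp [ 0.5351 -0.1693  0.0924] w 0.0528 t= 11.93
```

View pics/w11.png

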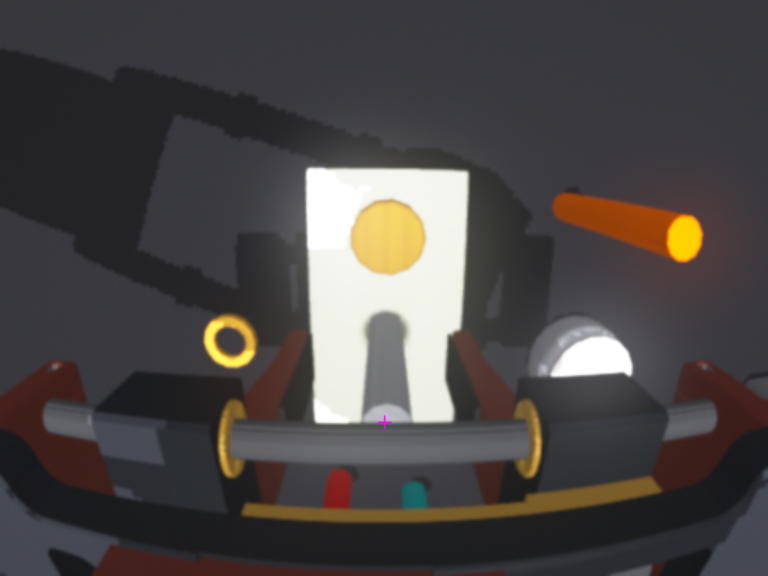

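Emit:
play_rows --motion '[{"tx":-0.04,"ty":0,"tz":0.04,"ax":0,"ay":0,"az":0},{"tx":-0.04,"ty":0,"tz":0.04,"ax":0,"ay":0,"az":0},{"tx":-0.04,"ty":0,"tz":0.04,"ax":0,"ay":0,"az":0},{"tx":-0.04,"ty":0,"tz":0.04,"ax":0,"ay":0,"az":0},{"tx":-0.04,"ty":0,"tz":0.04,"ax":0,"ay":0,"az":0}]' --jaw 0

```text
t: 12.55
tcp_pos: [0.5362, -0.1729, 0.0971]
eef_rot: [[0.001, 1.0, -0.0], [-0.0, -0.0, -1.0], [-1.0, 0.001, 0.0]]
ft_force: [-0.6, 0.1, 1.7]
gripper_width: 0.0153
```

Emit:
play_rows --motion '[{"tx":0,"ty":0,"tz":0,"ax":0,"ay":0,"az":0},{"tx":0,"ty":0,"tz":0,"ax":0,"ay":0,"az":0},{"tx":0,"ty":0,"tz":0,"ax":0,"ay":0,"az":0},{"tx":0,"ty":0,"tz":0,"ax":0,"ay":0,"az":0},{"tx":0,"ty":0,"tz":0,"ax":0,"ay":0,"az":0}]'

```text
t: 13.18
tcp_pos: [0.5362, -0.1729, 0.0971]
eef_rot: [[0.001, 1.0, -0.0], [-0.0, -0.0, -1.0], [-1.0, 0.001, 0.0]]
ft_force: [-0.6, 0.5, 6.0]
gripper_width: 0.0153
```

```bash
python3 w.py w12 "[(.536,-.1705,.12)]"; python3 -c "
from mv import *
go([.536,-.1715,.0966],0)"
```

```text
t [0. 0. 0.] a [-0.002  0.002 -0.005] | F [-0.6  0.5  6. ] tcp [ 0.5362 -0.1729  0.0971] w 0.0153 t= 13.18
[251.9 265.8]
t [ 0.009 -0.004 -0.027] a [-0.002  0.002 -0.004] | F [-0.2  0.1  4.6] tcp [ 0.5362 -0.1729  0.097 ] w 0.0155 t= 13.22
```

View pics/w12.png

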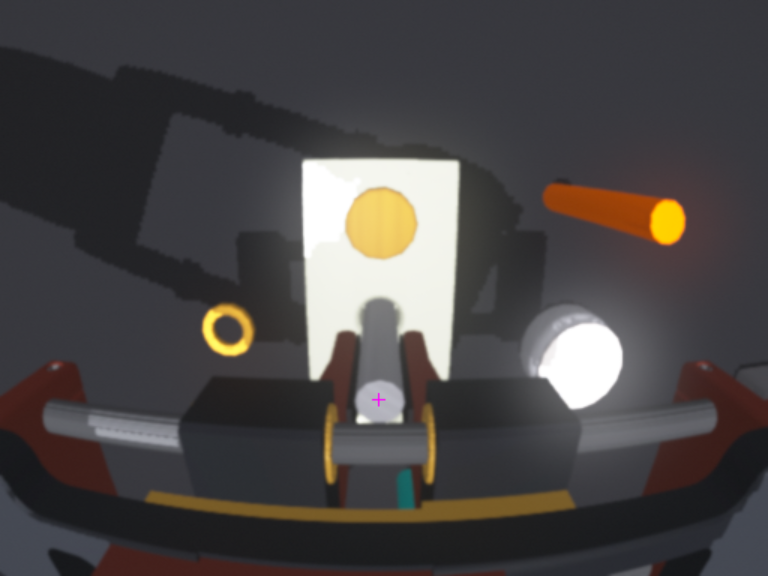

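Emit:
play_rows --motion '[{"tx":-0.3,"ty":0,"tz":0,"ax":0,"ay":0,"az":0},{"tx":-1.0,"ty":0,"tz":0,"ax":0,"ay":0,"az":0},{"tx":-2,"ty":0,"tz":0,"ax":0,"ay":0,"az":0},{"tx":-3,"ty":0,"tz":0,"ax":0,"ay":0,"az":0},{"tx":-3.7,"ty":0,"tz":0,"ax":0,"ay":0,"az":0}]'

```text
t: 13.85
tcp_pos: [0.536, -0.1727, 0.2843]
eef_rot: [[0.001, 1.0, -0.0], [-0.0, -0.0, -1.0], [-1.0, 0.001, 0.0]]
ft_force: [-0.2, -1.1, -2.2]
gripper_width: 0.0151
```

```bash
python3 -c "
from mv import *
go([.626,.1790,.285],-.198)"
```

```text
t [-0.015  1.799 -7.035] a [ 1.416  0.003 -0.011] | F [-0.2 -1.1 -2.2] tcp [ 0.536  -0.1727  0.2843] w 0.0151 t= 13.85
```

Emit:
play_rows --motion '[{"tx":0,"ty":0.3,"tz":-1.1,"ax":0.3,"ay":0,"az":0},{"tx":0,"ty":0.6,"tz":-2.3,"ax":0.6,"ay":0,"az":0},{"tx":0,"ty":0.9,"tz":-3.5,"ax":0.9,"ay":0,"az":0},{"tx":0,"ty":1.2,"tz":-4.7,"ax":1.2,"ay":0,"az":0},{"tx":0,"ty":1.5,"tz":-5.8,"ax":1.4,"ay":0,"az":0}]'

```text
t: 14.48
tcp_pos: [0.611, 0.1194, 0.2814]
eef_rot: [[-0.001, 0.981, -0.195], [-0.0, -0.195, -0.981], [-1.0, -0.001, 0.0]]
ft_force: [-0.2, -0.3, -2.1]
gripper_width: 0.0153
```

```bash
python3 -c "
from mv import *
go([.626,.1790,.285],-.198)"
```

```text
t [-0.073  0.061 -1.228] a [0.012 0.002 0.007] | F [-0.2 -0.3 -2.1] tcp [0.611  0.1194 0.2814] w 0.0153 t= 14.47
```

Emit:
play_rows --motion '[{"tx":0,"ty":0.03,"tz":-0.7,"ax":0,"ay":0,"az":0},{"tx":0,"ty":0.06,"tz":-1.2,"ax":0,"ay":0,"az":0},{"tx":0.5,"ty":0.06,"tz":-1.2,"ax":0,"ay":0,"az":0},{"tx":1.1,"ty":0.06,"tz":-1.2,"ax":0,"ay":0,"az":0},{"tx":1.1,"ty":0.06,"tz":-1.2,"ax":0,"ay":0,"az":0}]'

```text
t: 15.1
tcp_pos: [0.6244, 0.1753, 0.2227]
eef_rot: [[-0.007, 0.981, -0.194], [-0.002, -0.194, -0.981], [-1.0, -0.007, 0.003]]
ft_force: [0.1, -0.2, -1.8]
gripper_width: 0.0154
```

```bash
python3 w.py w13 "[(.626,.1798,.068)]"; python3 -c "
from mv import *
go([.626,.1790,.229],-.198)
im=cv2.imread('pics/w13_raw.png')[:,:,::-1]
crop(im,180,90,330,300,3,'pics/w13c.png')
"
```

```text
t [0. 0. 0.] a [-1.401  0.016  0.051] | F [ 0.1 -0.2 -1.8] tcp [0.6244 0.1753 0.2227] w 0.0154 t= 15.1
[254.4 178. ]
t [-0.076  0.004 -0.076] a [0.016 0.011 0.025] | F [-0.8  0.2 -1.6] tcp [0.625  0.1753 0.2252] w 0.0154 t= 15.15
```

View pics/w13c.png

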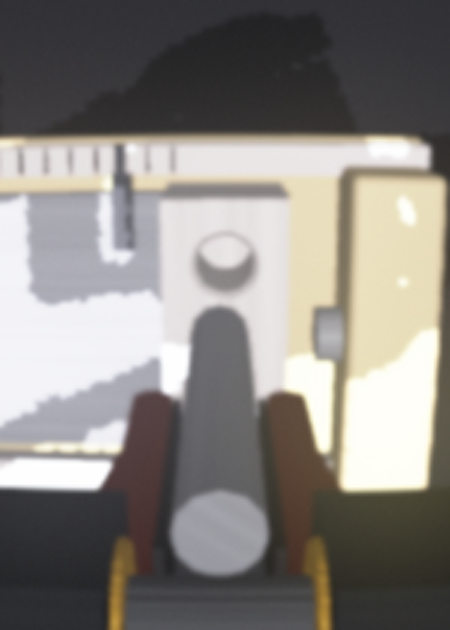

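```bash
python3 rel.py $(python3 -c "print(180+225.5/3-.33, 90+262/3-.33)")
```

```text
hole world [0.6287 0.18   0.068 ] tool [ 0.1591  0.0022 -0.0052]
```

```bash
python3 -c "
from mv import *
go([.6260,.1784,.170],-.198)"
```

```text
t [ 1.141 -0.004 -0.061] a [0.015 0.002 0.004] | F [ 0.3  0.9 -0.7] tcp [0.6256 0.1754 0.2271] w 0.0154 t= 15.2
```

Emit:
play_rows --motion '[{"tx":0,"ty":0,"tz":-0.06,"ax":0,"ay":0,"az":0},{"tx":0.4,"ty":0,"tz":-0.06,"ax":0,"ay":0,"az":0},{"tx":0.9,"ty":0,"tz":-0.06,"ax":0,"ay":0,"az":0},{"tx":1.15,"ty":0,"tz":-0.06,"ax":0,"ay":0,"az":0},{"tx":1.15,"ty":0,"tz":-0.06,"ax":0,"ay":0,"az":0}]'

```text
t: 15.82
tcp_pos: [0.6261, 0.1784, 0.1688]
eef_rot: [[-0.001, 0.981, -0.195], [-0.0, -0.195, -0.981], [-1.0, -0.001, 0.0]]
ft_force: [0.4, 0.3, -1.3]
gripper_width: 0.0152
```

Emit:
play_rows --motion '[{"tx":0,"ty":0,"tz":0,"ax":0,"ay":0,"az":0},{"tx":0,"ty":0,"tz":0,"ax":0,"ay":0,"az":0},{"tx":0,"ty":0,"tz":0,"ax":0,"ay":0,"az":0},{"tx":0,"ty":0,"tz":0,"ax":0,"ay":0,"az":0},{"tx":0,"ty":0,"tz":0,"ax":0,"ay":0,"az":0}]'

```text
t: 16.45
tcp_pos: [0.6263, 0.1784, 0.1692]
eef_rot: [[0.0, 0.981, -0.195], [-0.0, -0.195, -0.981], [-1.0, 0.0, 0.0]]
ft_force: [-0.4, 0.5, -1.5]
gripper_width: 0.0152
```

```bash
python3 w.py w14 "[(.626,.1798,.068)]"; python3 -c "
from mv import *
go([.626,.1784,.17],-.198)
im=cv2.imread('pics/w14_raw.png')[:,:,::-1]
crop(im,180,90,330,300,3,'pics/w14c.png')
"
```

```text
t [0. 0. 0.] a [-1.402e+00  0.000e+00 -1.000e-03] | F [-0.4  0.5 -1.5] tcp [0.6263 0.1784 0.1692] w 0.0152 t= 16.45
[251.9 195.8]
t [-0.018 -0.006  0.001] a [0.016 0.    0.   ] | F [ 0.3  0.1 -1.7] tcp [0.6263 0.1784 0.1691] w 0.0155 t= 16.5
```

View pics/w14c.png

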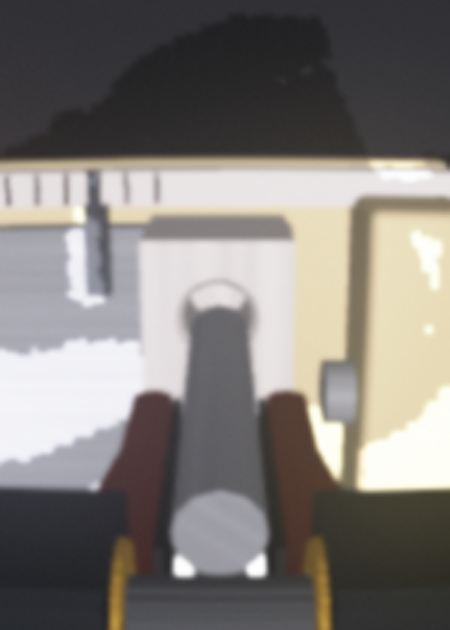

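```bash
python3 - <<'E'
from off import *
f=lambda cu,cv:(180+cu/3-.33,90+cv/3-.33)
for a in [(219.5,278),(219.5,282),(182,315),(257,315)]: print(attx(f(*a),.1012))
print("foot far edge",attx(f(220,305),.0866), attx(f(190,338),.0866),attx(f(250,338),.0866))
E
```

```text
[ 0.1012      0.00015495 -0.0132984 ]
[ 0.1012      0.00015557 -0.01212104]
[ 0.1012     -0.01068584 -0.00229611]
[ 0.1012      0.0110072  -0.00230992]
foot far edge [ 0.0866      0.00029777 -0.00926237] [ 0.0866     -0.0079219   0.00011835] [0.0866     0.00853057 0.0001079 ]
```

Emit:
play_rows --motion '[{"tx":0.1,"ty":0,"tz":0,"ax":0,"ay":0,"az":0},{"tx":0.2,"ty":0,"tz":0,"ax":0,"ay":0,"az":0},{"tx":0.3,"ty":0,"tz":0,"ax":0,"ay":0,"az":0},{"tx":0.4,"ty":0,"tz":0,"ax":0,"ay":0,"az":0},{"tx":0.5,"ty":0,"tz":0,"ax":0,"ay":0,"az":0}]'

```text
t: 17.18
tcp_pos: [0.6263, 0.1784, 0.1437]
eef_rot: [[-0.0, 0.981, -0.195], [-0.0, -0.195, -0.981], [-1.0, -0.0, 0.0]]
ft_force: [0.8, 0.4, -1.2]
gripper_width: 0.0154
```

Emit:
play_rows --motion '[{"tx":0.12,"ty":0,"tz":0,"ax":0,"ay":0,"az":0},{"tx":0.25,"ty":0,"tz":0,"ax":0,"ay":0,"az":0},{"tx":0.38,"ty":0,"tz":0,"ax":0,"ay":0,"az":0},{"tx":0.48,"ty":0,"tz":0,"ax":0,"ay":0,"az":0},{"tx":0.54,"ty":0,"tz":0,"ax":0,"ay":0,"az":0}]'

```text
t: 17.8
tcp_pos: [0.6262, 0.1784, 0.1166]
eef_rot: [[-0.0, 0.981, -0.195], [-0.0, -0.195, -0.981], [-1.0, -0.0, 0.0]]
ft_force: [-0.8, 0.1, -1.6]
gripper_width: 0.015
```

Emit:
play_rows --motion '[{"tx":0,"ty":0,"tz":0,"ax":0,"ay":0,"az":0},{"tx":0,"ty":0,"tz":0,"ax":0,"ay":0,"az":0},{"tx":0,"ty":0,"tz":0,"ax":0,"ay":0,"az":0},{"tx":0,"ty":0,"tz":0,"ax":0,"ay":0,"az":0},{"tx":0,"ty":0,"tz":0,"ax":0,"ay":0,"az":0}]' --jaw 0.5

```text
t: 18.42
tcp_pos: [0.6264, 0.1784, 0.1173]
eef_rot: [[0.0, 0.981, -0.195], [0.0, -0.195, -0.981], [-1.0, 0.0, -0.0]]
ft_force: [0.1, 0.1, -0.3]
gripper_width: 0.0443
```

Emit:
play_rows --motion '[{"tx":-0.3,"ty":0,"tz":0,"ax":0,"ay":0,"az":0},{"tx":-0.8,"ty":0,"tz":0,"ax":0,"ay":0,"az":0},{"tx":-1.5,"ty":0,"tz":0,"ax":0,"ay":0,"az":0},{"tx":-2.2,"ty":0,"tz":0,"ax":0,"ay":0,"az":0},{"tx":-2.2,"ty":0,"tz":0,"ax":0,"ay":0,"az":0}]'

```text
t: 19.05
tcp_pos: [0.6276, 0.1787, 0.2327]
eef_rot: [[0.008, 0.981, -0.195], [0.002, -0.195, -0.981], [-1.0, 0.008, -0.003]]
ft_force: [-0.2, 0.3, -0.4]
gripper_width: 0.0435
```

```bash
python3 w.py w15 "[(.6133,.112,.138),(.626,.1798,.138)]"; python3 -c "
from mv import *
go([.491,.1705,.227],-.198)"
```

```text
t [0. 0. 0.] a [-1.402 -0.019 -0.057] | F [-0.2  0.3 -0.4] tcp [0.6276 0.1787 0.2327] w 0.0435 t= 19.05
[250.7 269.9]
[249.7 198.9]
t [ 0.042 -2.637  0.687] a [ 0.016 -0.013 -0.029] | F [ 0.2  0.1 -0.4] tcp [0.627  0.1786 0.2297] w 0.0439 t= 19.1
```

View pics/w15.png

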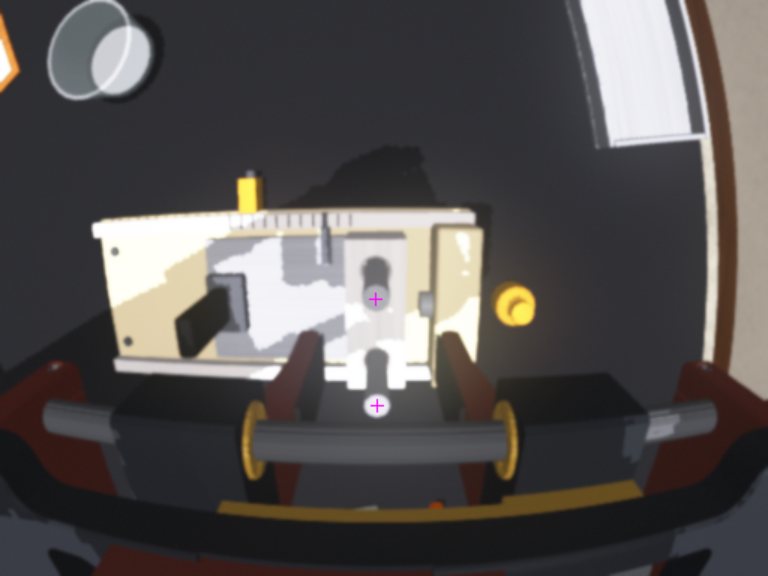

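Emit:
play_rows --motion '[{"tx":0,"ty":-0.6,"tz":0.1,"ax":0,"ay":0,"az":0},{"tx":0,"ty":-1.4,"tz":0.3,"ax":0,"ay":0,"az":0},{"tx":0,"ty":-2.2,"tz":0.5,"ax":0,"ay":0,"az":0},{"tx":0,"ty":-2.62,"tz":0.68,"ax":0,"ay":0,"az":0},{"tx":0,"ty":-2.62,"tz":0.68,"ax":0,"ay":0,"az":0}]'

```text
t: 19.73
tcp_pos: [0.4901, 0.1704, 0.2263]
eef_rot: [[-0.001, 0.981, -0.194], [-0.0, -0.194, -0.981], [-1.0, -0.001, 0.0]]
ft_force: [0.2, 0.0, -0.1]
gripper_width: 0.0442
```

```bash
python3 w.py w16 "[(.4917,.171,.115)]"; python3 -c "
from mv import *
go([.4917,.171,.0955],-.198)"
```

```text
t [0. 0. 0.] a [-1.4    0.002  0.006] | F [ 0.2  0.  -0.1] tcp [0.4901 0.1704 0.2263] w 0.0442 t= 19.73
[254.4 193.1]
t [ 2.616  0.015 -0.015] a [0.017 0.003 0.005] | F [-0.2  0.4  0.3] tcp [0.4909 0.1705 0.2263] w 0.0439 t= 19.77
```

View pics/w16.png

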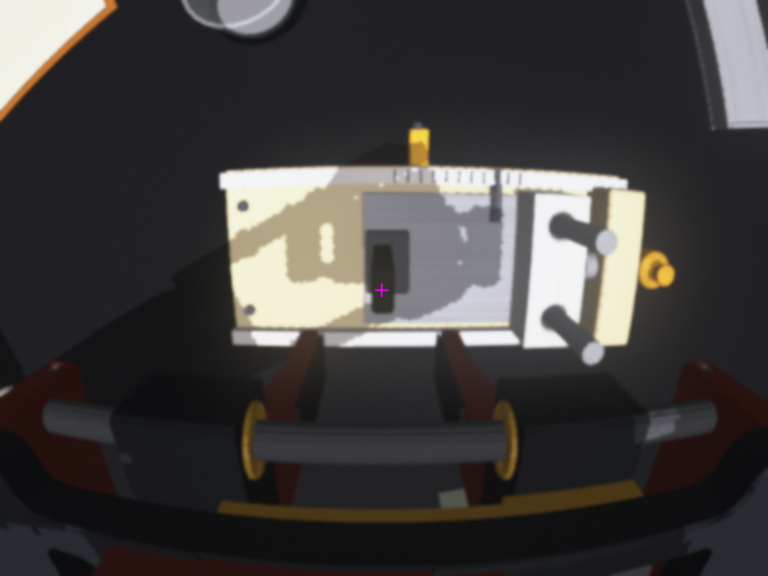

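```bash
python3 - <<'E'
from h import *
im=cv2.imread('pics/w16_raw.png')[:,:,::-1]
crop(im,255,75,355,155,6,'pics/w16c.png')
E
```

```text
(no output)
```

View pics/w16c.png

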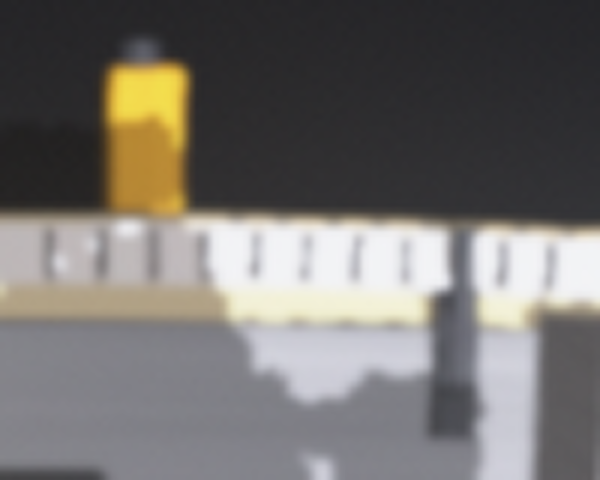

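Emit:
play_rows --motion '[{"tx":0.4,"ty":0.015,"tz":-0.015,"ax":0,"ay":0,"az":0},{"tx":1.0,"ty":0.015,"tz":-0.015,"ax":0,"ay":0,"az":0},{"tx":1.7,"ty":0.015,"tz":-0.015,"ax":0,"ay":0,"az":0},{"tx":2.3,"ty":0.015,"tz":-0.015,"ax":0,"ay":0,"az":0},{"tx":2.6,"ty":0.015,"tz":-0.015,"ax":0,"ay":0,"az":0}]'

```text
t: 20.4
tcp_pos: [0.4911, 0.1707, 0.093]
eef_rot: [[-0.005, 0.981, -0.195], [-0.001, -0.195, -0.981], [-1.0, -0.005, 0.002]]
ft_force: [-0.4, -0.2, 0.4]
gripper_width: 0.0439
```

```bash
python3 w.py w17 "[(.4917,.171,.115)]"; python3 -c "
from mv import *
go([.4917,.171,.0955],-.198)"
```

```text
t [0. 0. 0.] a [-1.404  0.014  0.036] | F [-0.4 -0.2  0.4] tcp [0.4911 0.1707 0.093 ] w 0.0439 t= 20.4
[253.3 268.5]
t [-0.07   0.018 -0.012] a [0.014 0.022 0.043] | F [-1.6 -0.3 -1.5] tcp [0.4907 0.1706 0.092 ] w 0.0439 t= 20.45
```

View pics/w17.png

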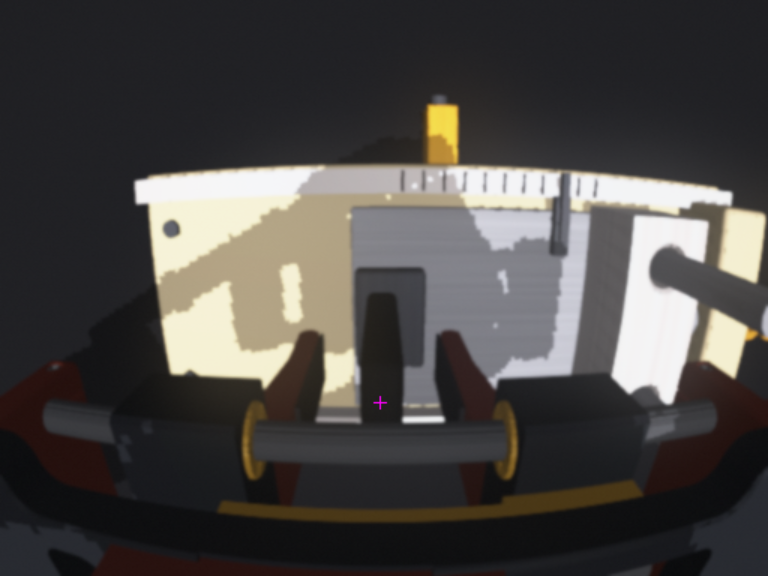

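```bash
python3 - <<'E'
from mv import *
p=r.snapshot("wrist")
s={"tcp_pos":np.array([.4903,.1704,.2263]),"eef_rot":Rt(-.196)}
f=lambda cu,cv:(255+cu/6-.42,75+cv/6-.42)
Y=-.198;ex=np.array([np.cos(Y),np.sin(Y)])
A=atz(p,f(460,230),.032,s);
print(A)
for c in [(147,208),(187,208),(106,208),(147,65)]:
    B=atz(p,f(*c),.032,s);print(B,(A-B)[:2]@ex)
E
```

```text
[0.59405713 0.22563213 0.032     ]
[0.53453406 0.23977157 0.032     ] 0.06114145617963893
[0.54203919 0.23842909 0.032     ] 0.05351888561726897
[0.52687716 0.24117445 0.032     ] 0.06892471951699873
[0.53974554 0.26677672 0.032     ] 0.0613439547959716
```

Emit:
play_rows --motion '[{"tx":-0.06,"ty":0.015,"tz":-0.015,"ax":0,"ay":0,"az":0},{"tx":-0.06,"ty":0.015,"tz":-0.015,"ax":0,"ay":0,"az":0},{"tx":-0.06,"ty":0.015,"tz":-0.015,"ax":0,"ay":0,"az":0},{"tx":-0.06,"ty":0.015,"tz":-0.015,"ax":0,"ay":0,"az":0},{"tx":-0.06,"ty":0.015,"tz":-0.015,"ax":0,"ay":0,"az":0}]' --jaw 0 --squeeze 40

```text
t: 21.12
tcp_pos: [0.4922, 0.1721, 0.1013]
eef_rot: [[-0.001, 0.981, -0.194], [0.001, -0.194, -0.981], [-1.0, -0.001, -0.001]]
ft_force: [-6.0, 1.4, 5.4]
gripper_width: 0.0138
```

Emit:
play_rows --motion '[{"tx":0,"ty":0,"tz":0,"ax":0,"ay":0,"az":0},{"tx":0,"ty":0,"tz":0,"ax":0,"ay":0,"az":0},{"tx":0,"ty":0,"tz":0,"ax":0,"ay":0,"az":0},{"tx":0,"ty":0,"tz":0,"ax":0,"ay":0,"az":0},{"tx":0,"ty":0,"tz":0,"ax":0,"ay":0,"az":0}]'

```text
t: 21.75
tcp_pos: [0.4922, 0.1722, 0.1012]
eef_rot: [[-0.001, 0.981, -0.194], [0.001, -0.194, -0.981], [-1.0, -0.001, -0.001]]
ft_force: [-6.0, 0.5, 4.6]
gripper_width: 0.014
```

```bash
python3 w.py w18 "[]"
```

```text
t [0. 0. 0.] a [-1.397 -0.005  0.009] | F [-6.   0.5  4.6] tcp [0.4922 0.1722 0.1012] w 0.014 t= 21.75
```

View pics/w18.png

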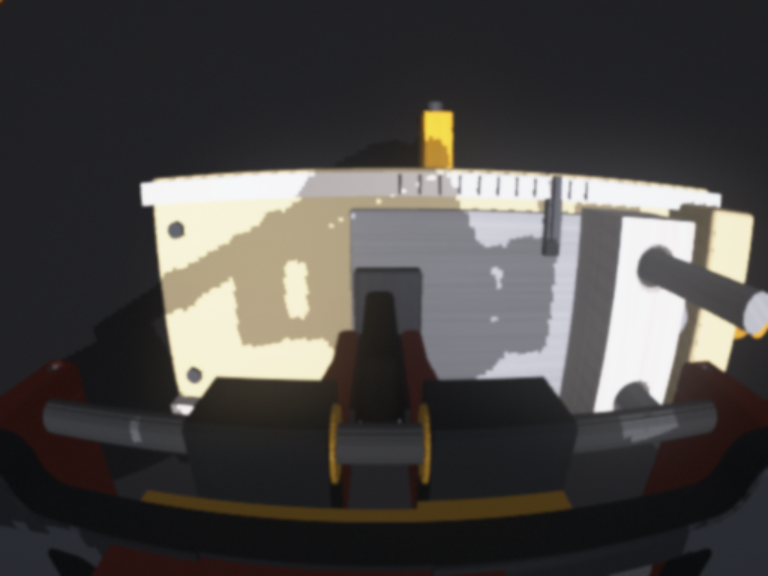

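Emit:
play_rows --motion '[{"tx":0,"ty":-0.15,"tz":0,"ax":0,"ay":0,"az":0},{"tx":0,"ty":-0.4,"tz":0,"ax":0,"ay":0,"az":0},{"tx":0,"ty":-0.65,"tz":0,"ax":0,"ay":0,"az":0},{"tx":0,"ty":-0.9,"tz":0,"ax":0,"ay":0,"az":0},{"tx":0,"ty":-1.0,"tz":0,"ax":0,"ay":0,"az":0}]' --squeeze 60

```text
t: 22.42
tcp_pos: [0.445, 0.1814, 0.1012]
eef_rot: [[0.005, 0.981, -0.195], [0.0, -0.195, -0.981], [-1.0, 0.005, -0.001]]
ft_force: [8.8, -1.8, 1.1]
gripper_width: 0.0138
```

Emit:
play_rows --motion '[{"tx":0,"ty":0,"tz":0,"ax":0,"ay":0,"az":0},{"tx":0,"ty":0,"tz":0,"ax":0,"ay":0,"az":0},{"tx":0,"ty":0,"tz":0,"ax":0,"ay":0,"az":0},{"tx":0,"ty":0,"tz":0,"ax":0,"ay":0,"az":0},{"tx":0,"ty":0,"tz":0,"ax":0,"ay":0,"az":0}]'

```text
t: 23.05
tcp_pos: [0.4454, 0.1813, 0.1013]
eef_rot: [[0.005, 0.981, -0.195], [0.0, -0.195, -0.981], [-1.0, 0.004, -0.001]]
ft_force: [7.9, -1.7, 0.7]
gripper_width: 0.0137
```

```bash
python3 w.py w19 "[]"; python3 - <<'E'
from h import *
im=cv2.imread('pics/w19_raw.png')[:,:,::-1]
crop(im,250,50,380,150,6,'pics/w19c.png')
E
```

```text
t [0. 0. 0.] a [-1.405 -0.006 -0.032] | F [ 7.9 -1.7  0.7] tcp [0.4454 0.1813 0.1013] w 0.0137 t= 23.05
```

View pics/w19.png

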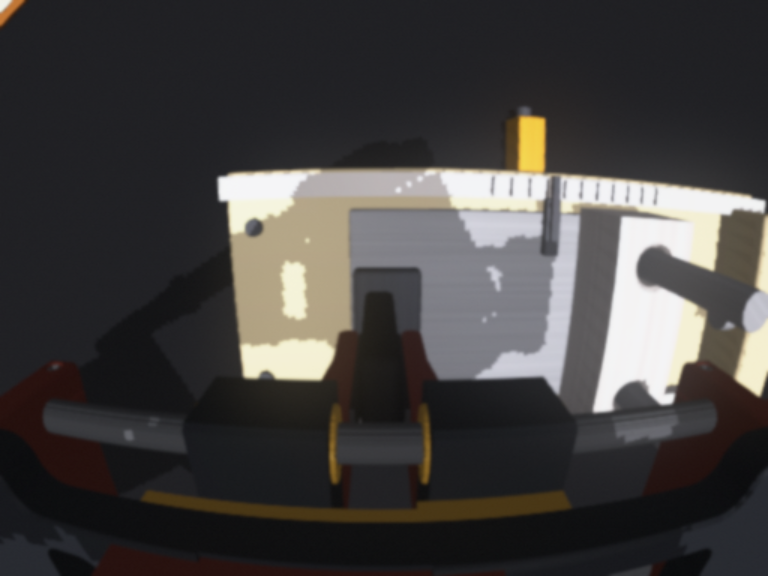

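View pics/w19c.png

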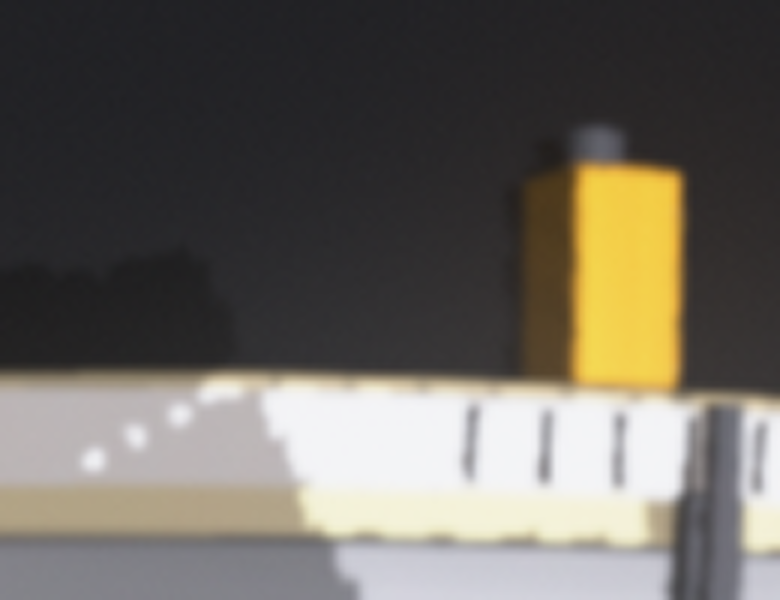

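```bash
cat > pi.py <<'E'
from mv import *
p=r.snapshot("wrist");s=r.sense()
def run(f,tip,cs):
    Y=-.198;ex=np.array([np.cos(Y),np.sin(Y)]);A=atz(p,f(*tip),.032,s);print(A)
    for c in cs:
        B=atz(p,f(*c),.032,s);print(B,(A-B)[:2]@ex)
E
python3 - <<'E'
from pi import *
f=lambda cu,cv:(250+cu/6-.42,50+cv/6-.42)
run(f,(723,403),[(577,388),(682,385),(628,386),(628,168)])
E
```

```text
[0.54728062 0.23516203 0.032     ]
[0.52787464 0.23974035 0.032     ] 0.019927426548898574
[0.54198424 0.23817687 0.032     ] 0.005785951376620335
[0.53466445 0.23904026 0.032     ] 0.013132564477837423
[0.53958474 0.26624111 0.032     ] 0.013659047555272405
```

Emit:
play_rows --motion '[{"tx":0,"ty":-0.08,"tz":0,"ax":0,"ay":0,"az":0},{"tx":0,"ty":-0.16,"tz":0,"ax":0,"ay":0,"az":0},{"tx":0,"ty":-0.22,"tz":0,"ax":0,"ay":0,"az":0},{"tx":0,"ty":-0.27,"tz":0,"ax":0,"ay":0,"az":0},{"tx":0,"ty":-0.27,"tz":0,"ax":0,"ay":0,"az":0}]'

```text
t: 23.78
tcp_pos: [0.4322, 0.1839, 0.1013]
eef_rot: [[0.005, 0.981, -0.195], [0.0, -0.195, -0.981], [-1.0, 0.005, -0.001]]
ft_force: [7.8, -0.7, -0.2]
gripper_width: 0.0138
```

```bash
python3 w.py w20 "[]"; python3 - <<'E'
from h import *
im=cv2.imread('pics/w20_raw.png')[:,:,::-1]
crop(im,270,50,400,150,6,'pics/w20c.png')
for n,b in (("scene",(250,170,390,275)),("top",(165,140,265,275))):
    q=r.snapshot(n)["pixels"];crop(q,*b,5 if n=="scene" else 4,f"pics/{n}20.png")
E
```

```text
t [0. 0. 0.] a [-1.405 -0.005 -0.035] | F [ 7.8 -0.7 -0.2] tcp [0.4322 0.1839 0.1013] w 0.0138 t= 23.77
```

View pics/w20c.png

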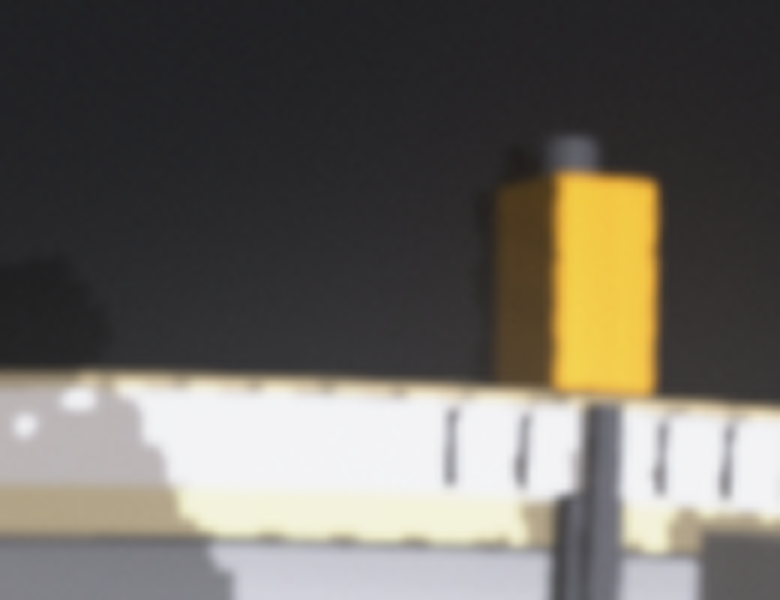

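View pics/scene20.png

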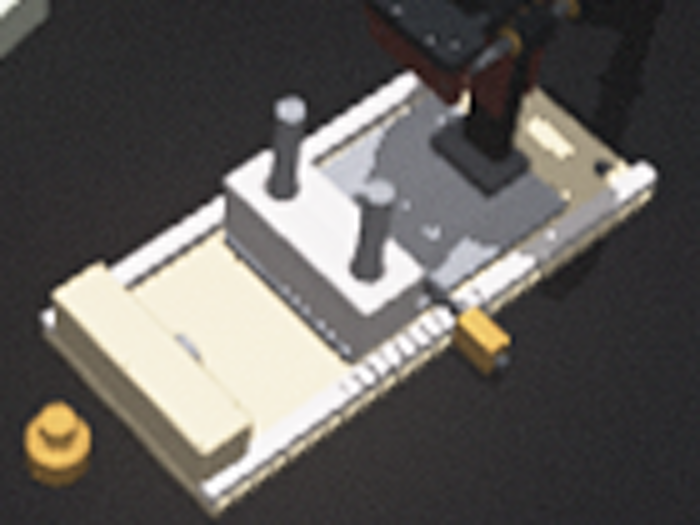

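View pics/top20.png

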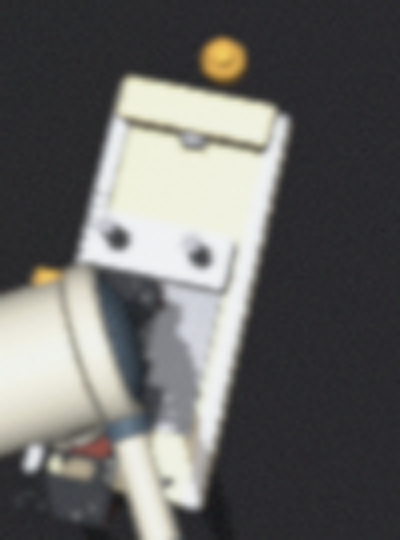

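```bash
python3 - <<'E'
from pi import *
f=lambda cu,cv:(270+cu/6-.42,50+cv/6-.42)
run(f,(603,403),[(555,390),(657,391),(606,390)])
s=r.sense();print(s["tcp_pos"],s["ft_force"],s["gripper_width"],s["t"])
print(r.hand_in())
E
```

```text
[0.53420739 0.2377133  0.032     ]
[0.52785207 0.24022967 0.032     ] 0.0067261394650571776
[0.54207446 0.23825599 0.032     ] -0.007606615202002281
[0.53488717 0.23930136 0.032     ] -0.00035411824974815515
[0.4322801  0.18385947 0.10126503] [ 7.84435579 -1.03821331  1.16919663] 0.013679418817432478 23.975
the job is handed in; nothing more can be done
None
```

I put both plain grey steel rods end-down into the carriage sockets. I then pulled the carriage about 61 mm by its handle and handed in at about 24 s, still gripping the handle.

- **Rods:** with both in, the wrist camera showed their tops where fully home rods should be (138 mm above the bench). The last scene picture shows both still in their sockets after the pull.
- **Pointer:** in the last wrist picture the pointer tip is about 0.4 mm from the middle of the brass index plate, which reaches about 7 mm either side. The plate measured at the same spot before and after the pull.
- **Hold:** the grip opening was 13.7 mm on the 14 mm handle, with about 8 N on the tool from the spring and nothing drifting.
- **Everything else:** I never touched the gauge, the red, turquoise and orange look-alikes, or the other items. I took no last picture of the storage block area to confirm it.

No check failed or disagreed. `hand_in` gave no verdict.

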